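# Find a lever's balance point and seat its lifting eye there

## Robot

A 7-joint arm with a two-finger parallel gripper is mounted at the origin on a cart in front of the work surface, level with it; the furniture and walls round the work are solid. World frame = base frame: x ahead of the robot, y to its left, z up, the work surface at z = 0. Lengths are in m, angles in rad, forces in N, time in s.
With the tool pointing down it reaches from about 0.4 to 0.85 m from the base axis. Payload 4.5 kg.
Tool frame: the origin (TCP) lies on the centre line of the jaws, within the pads' length; the fingertips stand 11 mm ahead of it and the grasp point (between the pads) lies 8 mm behind it; z points along the fingers, y is the line along which they close (so a half turn about z gives the same grasp; the last joint's range is limited). The gripper opens to 88 mm and grips with 3 to 60 N. Pads are 18 mm wide; open, the fingers measure 123 mm over their backs; the gripper's body (75 mm by 187 mm) begins 45 mm behind the grasp point.
Start: joints at [-1.143, 0.689, -0.195, 1.565, 0.157, 0.902, -0.215], TCP at [0.24, 0.577, 0.25] pointing down, gripper open.
Joint ranges: [-3.01, 3.01], [-0.46, 2.08], [-1.47, 1.51], [0.13, 2.56], [-1, 4.14], [0.04, 2.09], [-2.66, 2.66]. Speed limits (rad/s): [2.57, 2.57, 3.14, 3.14, 3.14, 3.14, 3.14].

## Interface

Orientations are given as a unit quaternion [x, y, z, w].
In Python, from plant import * gives the robot as it stands. The module is installed in compiled form; this text tells all that it offers.
- The arm moves only by the tool send_rows, never from a script. Its argument "motion" is a list of rows, each an object of numbers: "x", "y", "z": the shift along the tool's x, y, z in cm; "rx", "ry", "rz": the turn, a rotation vector about the tool's x, y, z in rad; "jaw": the finger opening in cm, from 0 to 8.81. In form: [{"x": .., "y": .., "z": .., "rx": .., "ry": .., "rz": .., "jaw": ..}, ...]. A call has exactly 5 rows; each row shifts and turns the commanded pose from where the row before left it, along the tool's axes as they then stand; what a row does not reach is not made up. A row lasts 1/10 s, in which the tool goes at most 50 mm and 8.59 degrees, less where a joint would pass 70% of its speed; a pose out of reach is approached as far as the arm can. A call is refused whole if a number of a shift passes 5 or a number of a turn 0.15, either way. A call with a gripper value outside its range is refused whole. The fingers move at their own pace and stop on an object; "grip_force" is the grip in N (left out, the last holds). Time passes only in rows, so rows that do not move let the fingers close, or fill a call up. It gives the time, the measured TCP pose, the force, the opening and the grip force at its end, in the units of the state.
- get_state(): the state, without advancing time (a new reading comes with each control period).
- snapshot(name): name is "side" or "top" or "wrist"; returns a dict with "img" (420x560x3 uint8, red, green, blue), "vertical_fov" (degrees; the focal length in pixels is half the picture's height over the tangent of half this angle, whatever the lens; pixels are square), "cx", "cy" (the principal point, pixels), "extrinsics" (4x4, takes a point from camera to world coordinates). Camera axes: x right, y up, looking along -z (the intrinsics and any distortion apply to the point x, -y, -z); pixel columns grow to the right and rows downward; lengths in m; the calibration is good to about 2 mm. A picture is of the moment at which its call begins. There is no depth.
- finish_job(): hands the job in; it is judged then, once.
The state is a dict: "clock": time; "q": joint angles; "qd": joint speeds; "joint_torque": joint torques, N m; "tool_pos": TCP position; "eef_rot": TCP orientation; "contact_force": force on the tool from outside, world axes, zero at the start; "moment": the same for the moment, N m; "opening": opening from 0.0 (shut) to 1.0 (fully open); "finger_force": force on a finger pad.
Only numpy, scipy, OpenCV 4.12 (cv2) and the standard library are available. Lean on these libraries where they do the work, as an engineer would, in place of code of your own. Each camera call takes 0.05 s, during which the arm holds its last target. There are 200 camera calls.

## Task

Find the balance point of the blue lever: lay it squarely across the upright edge of the wooden strip in the small green vice and shift it along until it stays balanced and level by itself. Then seat the yellow lifting-eye saddle fully down on the lever directly above the edge, and leave it all resting there, level and let go. Be gentle: do not drop or press the lever hard on the edge, and leave the other things on the bench where they are.

Things in the scene. Friction and masses are not known exactly. Their poses are not given: they have to be found in the camera images.
- lever: Blue lever of square tube, 25 x 25 mm, 280 mm long along its y axis, with a boss at +y and a fork at -y, all 25 mm high. Origin: centre of the tube's underside, z up. Boss and fork are cored, so their weight cannot be seen: the whole weighs 0.44 to 0.81 kg, and its centre of mass lies on its centre line between y = -40 and y = +60 mm. Keep its contact force on the vice and edge below 35 N.
- machine_vice: Small green machine vice, fixed; 110 mm wide over its ears (x), 177 mm long (y) with its screw and handle at -y; jaws up to z = 48 mm. It holds a pale hardwood strip upright, the fulcrum edge: 50 mm long along x, 12 mm thick along y, flat top at z = 76 mm. Origin: on the bench under the strip's middle. A lever laid squarely across has its y axis along the vice's y axis.
- lever_boss: Round steel boss welded to the lever's +y end, 42 mm across, 25 mm high, with an upright brass-bushed bore. Origin: underneath its centre, 158 mm from the lever's origin.
- lever_fork: Steel fork welded to the lever's -y end, 25 mm wide and high, 55 mm long. Origin: underside of the weld, 140 mm from the lever's origin; its tips are at y = -195 mm of the lever.
- crest (a point): Centre of the strip's flat top, 76 mm above the bench. The lever stays balanced only while its centre of mass is over this 12 mm thick top.
- saddle: Yellow lifting-eye saddle, 0.12 kg, standing on its legs: an upside-down channel 36 mm wide (x), 40 mm long (y), 28 mm wide inside, so 1.5 mm clearance on each side of the tube; legs 14 mm deep, plate top at z = 19 mm. On it stands a rounded eye plate 10 mm thick (x), 36 mm wide (y), with a 14 mm hole, top at z = 58 mm. Origin: centre underneath, at the feet. Grip the eye plate along x.
- tape_measure: Yellow tape measure, 37 x 78 x 62 mm, a bystander; origin underneath.
- jar_screws: Glass jar with yellow lid, 66 mm across, 91 mm high, a bystander; origin underneath.
- oil_can: Green oil can with spout, 72 x 141 x 206 mm, a bystander; origin underneath.
- marker: Black and white marker pen, 135 mm long, a bystander; origin underneath.
- saddle_eye (a point): Centre of the eye's hole, 40 mm above the saddle's feet. With the saddle fully seated on the lever it is 51 mm above the lever's underside.

How it is judged:
On the way:
1. the lever alone, not touched by the robot and without the saddle on it, lies balanced, level across the edge (angle between lever's own y axis and vertical between 1.4908 and 1.6508 rad and angle between lever's own z axis and vertical below 0.1 rad and z of lever in the frame of machine_vice between 0.07 and 0.082 m and x of lever in the frame of machine_vice between -0.02 and 0.02 m and angle between the y axis of lever and the y axis of machine_vice, either way round below 0.26 rad and contact force between lever and machine_vice above 1 N and contact force between each of the arm, the fingers, saddle and lever below 0.05 N and linear speed of lever below 0.03 m/s and angular speed of lever below 0.3 rad/s), for 1 s.
At the end, for the whole second after the job is handed in: Lever balanced across the strip: level within 0.08 rad (it may rock), square within 0.26 rad, its middle line within 20 mm of the strip's. Saddle seated astride it (eye 48 to 54 mm above its underside, in line within 0.15 rad), eye within 8 mm of the strip's middle along the lever (angle between lever's own y axis and vertical between 1.4908 and 1.6508 rad and angle between lever's own z axis and vertical below 0.1 rad and z of lever in the frame of machine_vice between 0.07 and 0.082 m and x of lever in the frame of machine_vice between -0.02 and 0.02 m and angle between the y axis of lever and the y axis of machine_vice, either way round below 0.26 rad and contact force between lever and machine_vice above 1 N and contact force between each of the arm, the fingers and lever below 0.05 N and linear speed of each of lever, saddle below 0.03 m/s and angular speed of lever below 0.3 rad/s and z of saddle_eye in the frame of lever between 0.048 and 0.054 m and x of saddle_eye in the frame of lever between -0.004 and 0.004 m and y of saddle_eye in the frame of machine_vice between -0.008 and 0.008 m and angle between the y axis of saddle and the y axis of lever, either way round below 0.15 rad and angle between saddle's own z axis and vertical below 0.12 rad and contact force between saddle and lever above 0.3 N); the robot touches nothing.
It fails at once if the lever and the vice or edge press on each other with more than 35 N (contact force between lever and machine_vice above 35 N).
It fails at once if a bystander (tape measure, jar, oil can, marker) is moved by more than 30 mm (distance of any of tape_measure, jar_screws, oil_can, marker from where it was at the start of the episode above 0.03 m).
It also fails if it takes over 61 s, if anything falls off the work surface, if the arm or the gripper's body presses on something with over 40 N, if the wrist force passes 120 N, or if a joint passes its speed limit or range.

## Working session

There is one attempt and no reset: what is moved stays moved. The work goes in short steps, Python scripts to look and compute and a tool call to move; the robot and the scene stay as the last step left them, time stands still between calls to the robot, and variables do not carry over. Pictures are saved under pics/ and viewed, at most 10 in all, crops included, and the job is handed in when it is done.

Besides the shell and the picture viewer there is one more tool, called as name(argument=value, ...) on one line, values as JSON. send_rows: Moves the arm, as the interface text tells. Its arguments: {"type":"object","properties":{"motion":{"type":"array"},"grip_force":{"type":"number"}},"required":["motion"]}

```bash
mkdir -p pics
cat > h.py <<'E'
from plant import *
import numpy as np, cv2
from scipy.spatial.transform import Rotation as R
def save(n,f):
    s=snapshot(n); cv2.imwrite('pics/'+f,s['img'][:,:,::-1]); np.savez('pics/'+f+'.npz',**{k:s[k] for k in s}); return s
def ray(s,u,v):
    f=s['img'].shape[0]/2/np.tan(np.radians(s['vertical_fov'])/2)
    d=np.array([(u-s['cx'])/f,-(v-s['cy'])/f,-1.]); E=np.array(s['extrinsics'])
    return E[:3,3],E[:3,:3]@d
def at(s,u,v,z):
    o,d=ray(s,u,v); return (o+d*(z-o[2])/d[2])
def proj(s,p):
    E=np.linalg.inv(np.array(s['extrinsics'])); f=s['img'].shape[0]/2/np.tan(np.radians(s['vertical_fov'])/2)
    c=E[:3,:3]@np.array(p)+E[:3,3]; return s['cx']+f*c[0]/-c[2], s['cy']-f*c[1]/-c[2]
E
python3 - <<'E'
from h import *
np.set_printoptions(precision=4,suppress=True)
for n in ['top','side','wrist']:
    s=save(n,n+'0.png'); print(n,s['vertical_fov'],s['cx'],s['cy'],[k for k in s]); print(np.array(s['extrinsics']))
i=[cv2.imread(f'pics/{n}0.png') for n in ['top','side']]
print(get_state())
E
```

```text
top 51.9753936992423 284.0193626782022 208.58120594259472 ['img', 'vertical_fov', 'cx', 'cy', 'extrinsics']
[[ 0.013   0.9702 -0.242   0.3312]
 [-0.9999  0.0128 -0.0024  0.171 ]
 [ 0.0008  0.242   0.9703  1.0875]
 [ 0.      0.      0.      1.    ]]
side 45.96056818382705 283.4140228537039 210.1035069121574 ['img', 'vertical_fov', 'cx', 'cy', 'extrinsics']
[[ 0.9532  0.1782 -0.2442  0.3099]
 [-0.3023  0.557  -0.7736 -0.7357]
 [-0.0018  0.8112  0.5848  0.7435]
 [ 0.      0.      0.      1.    ]]
wrist 68.19046333003253 283.92839794465283 206.06820594003366 ['img', 'vertical_fov', 'cx', 'cy', 'extrinsics']
[[ 0.3828 -0.8825 -0.2733  0.1688]
 [ 0.9238  0.3647  0.1165  0.6079]
 [-0.0031 -0.2971  0.9548  0.3834]
 [ 0.      0.      0.      1.    ]]
{'clock': 0.15, 'q': array([-1.1432,  0.6898, -0.1945,  1.566 ,  0.1573,  0.9025, -0.2151]), 'qd': array([-0.0002, -0.0017, -0.0012, -0.0019,  0.0001,  0.0026,  0.0011]), 'joint_torque': array([ -0.0016, -52.7866,  -1.2685, -15.359 ,  -0.0525,   0.0038,
         0.0001]), 'tool_pos': array([0.2397, 0.5767, 0.2491]), 'eef_rot': array([ 0.1956,  0.9807, -0.0007, -0.0001]), 'contact_force': array([0.3872, 0.2308, 0.3739]), 'moment': array([ 0.0267,  0.0553, -0.0338]), 'finger_force': 0.0, 'opening': 0.9974997574443578}
```

View pics/top0.png

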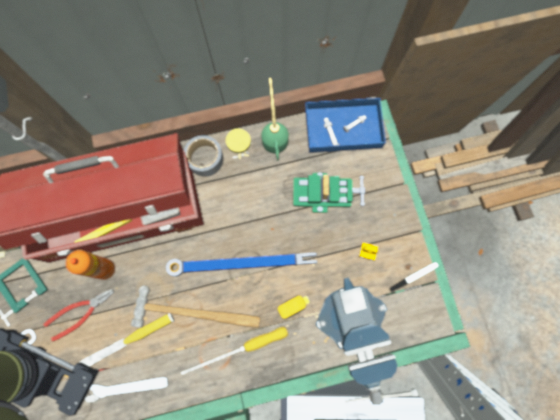

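View pics/side0.png

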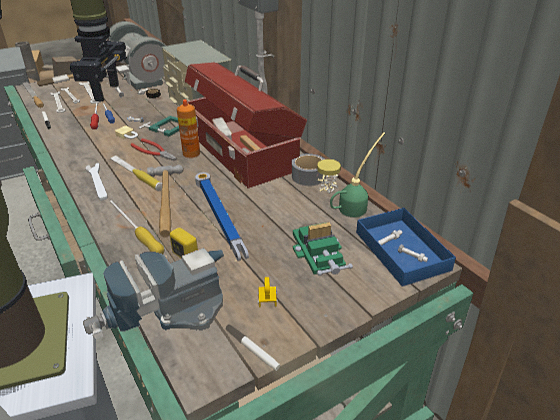

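The top view shows the lever (boss at 175,267, fork tips at 316,258), the vice and strip (around 325,188, handle on the right), and the saddle (369,251). The tape is near (293,307) and the marker near (414,277). Next I'll measure these.

```bash
cat > m.py <<'E'
from h import *
np.set_printoptions(precision=4,suppress=True)
def load(f): 
    d=np.load('pics/'+f+'.npz'); return {k:(d[k] if d[k].ndim else float(d[k])) for k in d}
def mask(s,lo,hi,roi):
    h=cv2.cvtColor(s['img'],cv2.COLOR_RGB2HSV); m=cv2.inRange(h,lo,hi); z=np.zeros_like(m); x0,y0,x1,y1=roi; z[y0:y1,x0:x1]=m[y0:y1,x0:x1]; return z
E
python3 - <<'E'
from m import *
t=load('top0.png'); s=load('side0.png')
def rep(name,S,lo,hi,roi,z):
    m=mask(S,lo,hi,roi); c=max(cv2.findContours(m,cv2.RETR_EXTERNAL,cv2.CHAIN_APPROX_NONE)[0],key=cv2.contourArea)
    b=cv2.boxPoints(cv2.minAreaRect(c)); P=np.array([at(S,*p,z) for p in b])[:,:2]
    print(name,(m>0).sum(),'ctr px',b.mean(0),'world',P.mean(0),'sides',np.linalg.norm(P[1]-P[0]),np.linalg.norm(P[2]-P[1]),'ang', [np.degrees(np.arctan2(*(P[i+1]-P[i])[::-1])) for i in (0,1)])
    print('   ',b.tolist())
rep('lever',t,(100,120,60),(125,255,255),(170,240,325,285),.025)
rep('strip',t,(10,60,150),(28,200,255),(318,172,333,202),.076)
rep('vice',t,(60,100,40),(90,255,255),(285,165,370,215),.03)
rep('saddle',t,(22,150,100),(35,255,255),(355,238,385,265),.019)
rep('leverS',s,(100,120,60),(125,255,255),(195,170,255,262),.025)
for (u,v) in [(175,267),(316,258)]: print(at(t,u,v,.025))
big=[cv2.resize(S['img'][y0:y1,x0:x1],None,fx=k,fy=k,interpolation=cv2.INTER_CUBIC) for S,x0,y0,x1,y1,k in [(t,160,160,385,290,3.5),(s,190,165,350,310,4)]]
w=max(b.shape[1] for b in big)
cv2.imwrite('pics/c1.png',big[0][:,:,::-1]);cv2.imwrite('pics/c2.png',big[1][:,:,::-1])
E
```

```text
lever 1069 ctr px [238.9513 262.7451] world [0.4573 0.2826] sides 0.27320888558155854 0.02482776289163391 ang [np.float64(-85.54140679668542), np.float64(-175.89317035242846)]
    [[183.37413024902344, 261.2984619140625], [293.88189697265625, 254.16896057128906], [294.52850341796875, 264.1917724609375], [184.020751953125, 271.3212890625]]
strip 115 ctr px [325.5 185. ] world [0.6446 0.0725] sides 0.051290643160971594 0.012341633938489189 ang [np.float64(-0.507721913735349), np.float64(-89.23761613981844)]
    [[323.0, 195.0], [323.0, 175.0], [328.0, 175.0], [328.0, 195.0]]
vice 1145 ctr px [322.5 192.5] world [0.6392 0.0759] sides 0.14717813147628692 0.09839484133428525 ang [np.float64(-89.23749755014737), np.float64(178.59160182135003)]
    [[294.0, 174.0], [351.0, 174.0], [351.0, 211.0], [294.0, 211.0]]
saddle 241 ctr px [368.4231 250.8846] world [ 0.4918 -0.0384] sides 0.03781873335252441 0.04189132789322389 ang [np.float64(-12.825903001931763), np.float64(-100.77526063421635)]
    [[358.6922912597656, 256.5384826660156], [361.6153869628906, 241.923095703125], [378.1538391113281, 245.23077392578125], [375.2307434082031, 259.8461608886719]]
leverS 734 ctr px [219.2 209.9] world [0.4577 0.2762] sides 0.03758410638204596 0.28357106479424243 ang [np.float64(29.108063429095047), np.float64(-86.4844734987463)]
    [[198.60003662109375, 182.1999969482422], [209.4000244140625, 176.8000030517578], [239.80001831054688, 237.59999084472656], [229.00003051757812, 242.99998474121094]]
[0.4447 0.4397 0.025 ]
[0.4714 0.0929 0.025 ]
```

View pics/c1.png

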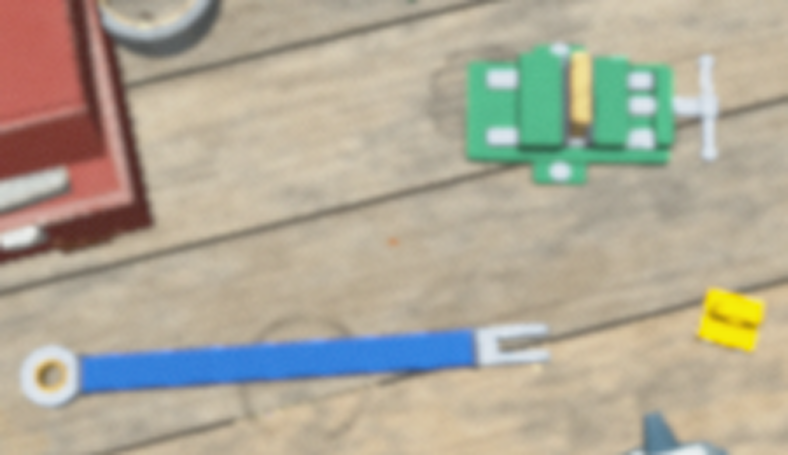

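View pics/c2.png

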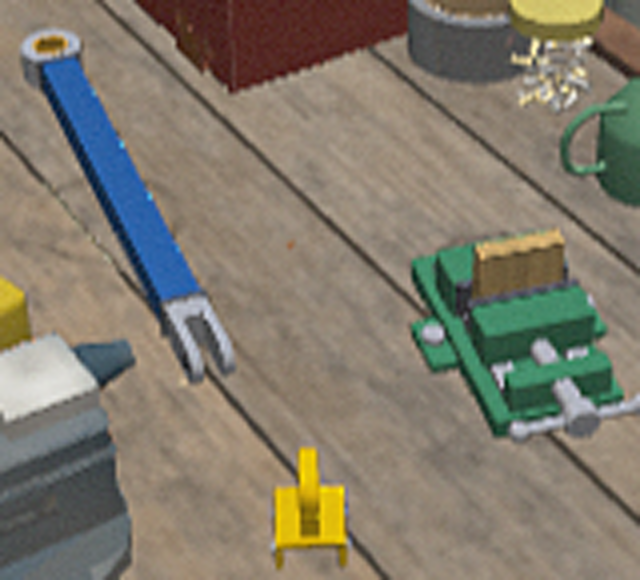

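The lever origin is near (0.457, 0.283), with its y axis at about 94.4°. The strip is at (0.645, 0.0725) with yaw about 0, and the saddle is near (0.492, -0.038) with its y axis at about 79°. All the sizes agree with those given. I'll write a small planning helper and move over the lever.

```bash
cat >> m.py <<'E'
def plan(tgt,yaw,n,st=None):
    """rows (tool frame) taking current pose straight to tgt, tool down with tool-y at world angle yaw(deg)"""
    st=st or get_state(); p=np.array(st['tool_pos']); A=R.from_quat(st['eef_rot'])
    c,s=np.cos(np.radians(yaw)),np.sin(np.radians(yaw))
    B=R.from_matrix(np.array([[-s,c,0],[c,s,0],[0,0,-1.]]).dot(np.diag([1,1,1])))
    if np.linalg.det(B.as_matrix())<0: raise SystemExit('det')
    Bs=[B,B*R.from_euler('z',180,degrees=True)]; B=min(Bs,key=lambda b:(A.inv()*b).magnitude())
    w=(A.inv()*B).as_rotvec(); d=(np.array(tgt)-p)*100/n; print('yaw turn',w,'shift/row',np.linalg.norm(d))
    for i in range(n):
        C=A*R.from_rotvec(w*i/n); v=C.inv().apply(d); print(i,'xyz',np.round(v,2),'r',np.round(w/n,3))
E
python3 - <<'E'
from m import *
plan([.4565,.2926,.18],4.4,10)
t=load('top0.png')
print('oil',at(t,275,137,.08),at(t,277,158,.05),at(t,272,80,.2),'jar',at(t,238,141,.09),'marker',at(t,392,290,.01),at(t,437,265,.01),'anvil',at(t,352,300,.15),'box',at(t,200,210,.1))
E
```

```text
yaw turn [-0.0012  0.0008  1.1002] shift/row 3.6405228666354894
0 xyz [-3.09 -1.79  0.69] r [-0.    0.    0.11]
1 xyz [-3.27 -1.44  0.69] r [-0.    0.    0.11]
2 xyz [-3.41 -1.07  0.69] r [-0.    0.    0.11]
3 xyz [-3.51 -0.69  0.69] r [-0.    0.    0.11]
4 xyz [-3.56 -0.3   0.69] r [-0.    0.    0.11]
5 xyz [-3.57  0.09  0.69] r [-0.    0.    0.11]
6 xyz [-3.54  0.48  0.69] r [-0.    0.    0.11]
7 xyz [-3.47  0.87  0.69] r [-0.    0.    0.11]
8 xyz [-3.35  1.24  0.69] r [-0.    0.    0.11]
9 xyz [-3.19  1.6   0.69] r [-0.    0.    0.11]
oil [0.7677 0.1986 0.08  ] [0.7231 0.1932 0.05  ] [0.8562 0.2047 0.2   ] jar [0.7515 0.29   0.09  ] marker [ 0.3969 -0.0949  0.01  ] [ 0.4599 -0.2102  0.01  ] anvil [0.3663 0.0259 0.15  ] box [0.5715 0.3717 0.1   ]
```

send_rows(motion=[{"x": -3.1, "y": -1.8, "z": 0.7, "rz": 0.11, "jaw": 8.8}, {"x": -3.3, "y": -1.4, "z": 0.7, "rz": 0.11, "jaw": 8.8}, {"x": -3.4, "y": -1.1, "z": 0.7, "rz": 0.11, "jaw": 8.8}, {"x": -3.5, "y": -0.7, "z": 0.7, "rz": 0.11, "jaw": 8.8}, {"x": -3.6, "y": -0.3, "z": 0.7, "rz": 0.11, "jaw": 8.8}])

```text
schema error: expected keys x, y, z, rx, ry, rz, jaw
```

send_rows(motion=[{"x": -3.6, "y": 0.1, "z": 0.7, "rz": 0.11, "jaw": 8.8}, {"x": -3.5, "y": 0.5, "z": 0.7, "rz": 0.11, "jaw": 8.8}, {"x": -3.5, "y": 0.9, "z": 0.7, "rz": 0.11, "jaw": 8.8}, {"x": -3.4, "y": 1.2, "z": 0.7, "rz": 0.11, "jaw": 8.8}, {"x": -3.2, "y": 1.6, "z": 0.7, "rz": 0.11, "jaw": 8.8}])

```text
schema error: expected keys x, y, z, rx, ry, rz, jaw
```

Run:
```python
from m import *
w=save('wrist','wr1.png'); save('top','top1.png')
st=get_state(); print(st['clock'],st['tool_pos'],R.from_quat(st['eef_rot']).as_matrix()[:,1])
# lever edges in wrist view
m=mask(w,(100,120,60),(125,255,255),(0,0,560,420)); c=max(cv2.findContours(m,0,1)[0],key=cv2.contourArea)
b=cv2.boxPoints(cv2.minAreaRect(c)); print(b.tolist()); print(np.array([at(w,*p,.025) for p in b]))
ms=[]
for _ in range(10):
    snapshot('side'); s=get_state(); ms.append(np.r_[s['contact_force'],s['moment']])
ms=np.array(ms); np.save('bias.npy',ms.mean(0)); print(ms.mean(0),ms.std(0))
```

```text
0.25 [0.2397 0.5769 0.2494] [ 0.3836  0.9235 -0.0008]
[[134.54296875, 386.9441223144531], [234.64071655273438, 343.6181945800781], [240.62026977539062, 357.4330139160156], [140.52252197265625, 400.7589416503906]]
[[0.4462 0.2524 0.025 ]
 [0.432  0.4228 0.025 ]
 [0.457  0.4205 0.025 ]
 [0.4728 0.247  0.025 ]]
[ 0.0139  0.0513  0.3112 -0.0156 -0.0053 -0.0056] [0.4794 0.5517 0.6349 0.0251 0.0275 0.026 ]
```

View pics/wr1.png

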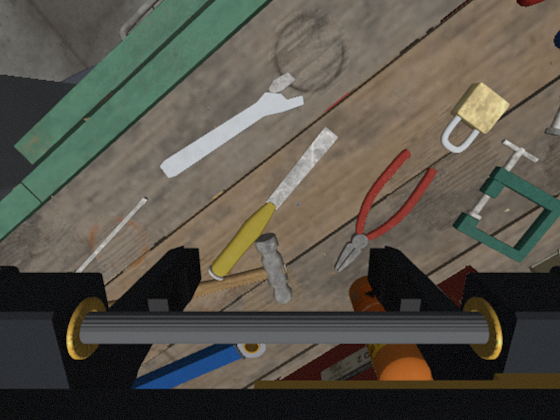

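The wrist view shows the fingers at the bottom and the lever's boss end at (250,347). The rows were refused because every key must be given, so I'll resend them in full.

send_rows(motion=[{"x": -3.1, "y": -1.8, "z": 0.7, "rx": 0, "ry": 0, "rz": 0.11, "jaw": 8.8}, {"x": -3.3, "y": -1.4, "z": 0.7, "rx": 0, "ry": 0, "rz": 0.11, "jaw": 8.8}, {"x": -3.4, "y": -1.1, "z": 0.7, "rx": 0, "ry": 0, "rz": 0.11, "jaw": 8.8}, {"x": -3.5, "y": -0.7, "z": 0.7, "rx": 0, "ry": 0, "rz": 0.11, "jaw": 8.8}, {"x": -3.6, "y": -0.3, "z": 0.7, "rx": 0, "ry": 0, "rz": 0.11, "jaw": 8.8}])

```text
clock: 1.25
tool_pos: [0.3494, 0.4338, 0.2147]
eef_rot: [0.456, 0.89, 0.0, 0.0]
contact_force: [0.2, 0.0, -0.2]
opening: 1.0
finger_force: 0.0
```

send_rows(motion=[{"x": -3.6, "y": 0.1, "z": 0.7, "rx": 0, "ry": 0, "rz": 0.11, "jaw": 8.8}, {"x": -3.5, "y": 0.5, "z": 0.7, "rx": 0, "ry": 0, "rz": 0.11, "jaw": 8.8}, {"x": -3.5, "y": 0.9, "z": 0.7, "rx": 0, "ry": 0, "rz": 0.11, "jaw": 8.8}, {"x": -3.4, "y": 1.2, "z": 0.7, "rx": 0, "ry": 0, "rz": 0.11, "jaw": 8.8}, {"x": -3.2, "y": 1.6, "z": 0.7, "rx": 0, "ry": 0, "rz": 0.11, "jaw": 8.8}])

```text
clock: 1.75
tool_pos: [0.4584, 0.2912, 0.1796]
eef_rot: [0.681, 0.732, 0.0, 0.0]
contact_force: [1.2, 0.6, 0.0]
opening: 1.0
finger_force: 0.0
```

```bash
cat >> m.py <<'E'
def wrench(n=10):
    ms=[]
    for _ in range(n):
        snapshot('side'); s=get_state(); ms.append(np.r_[s['contact_force'],s['moment']])
    return np.array(ms).mean(0)
def box(S,lo,hi,roi,z):
    m=mask(S,lo,hi,roi); c=max(cv2.findContours(m,0,1)[0],key=cv2.contourArea)
    b=cv2.boxPoints(cv2.minAreaRect(c)); P=np.array([at(S,*p,z) for p in b]); print(b.round(1).tolist()); print(P); return P
BLUE=((100,120,60),(125,255,255))
E
python3 - <<'E'
from m import *
w=save('wrist','wr1b.png')
st=get_state(); print(st['clock'],st['tool_pos'],R.from_quat(st['eef_rot']).as_matrix()[:,1],st['q'])
P=box(w,*BLUE,(0,0,560,420),.025)
b=wrench(12); np.save('bias.npy',b); print(b)
plan([.4565,.2926,.015],4.4,5)
E
```

```text
1.8 [0.4626 0.2839 0.1789] [0.9982 0.0591 0.0027] [-0.682   0.6842  0.0711  1.8926 -0.0719  0.5679 -0.507 ]
[[267.0, 46.0], [295.0, 46.0], [295.0, 311.0], [267.0, 311.0]]
[[0.4349 0.419  0.025 ]
 [0.4583 0.4207 0.025 ]
 [0.4803 0.1606 0.025 ]
 [0.4498 0.1584 0.025 ]]
[ 0.0195  0.0322 -0.2159 -0.0635  0.0606 -0.0002]
yaw turn [ 0.0001 -0.0003  0.0013] shift/row 3.296452134145628
0 xyz [-0.   -0.01  3.3 ] r [ 0. -0.  0.]
1 xyz [-0.   -0.01  3.3 ] r [ 0. -0.  0.]
2 xyz [-0.   -0.01  3.3 ] r [ 0. -0.  0.]
3 xyz [-0.   -0.01  3.3 ] r [ 0. -0.  0.]
4 xyz [-0.   -0.01  3.3 ] r [ 0. -0.  0.]
```

View pics/wr1b.png

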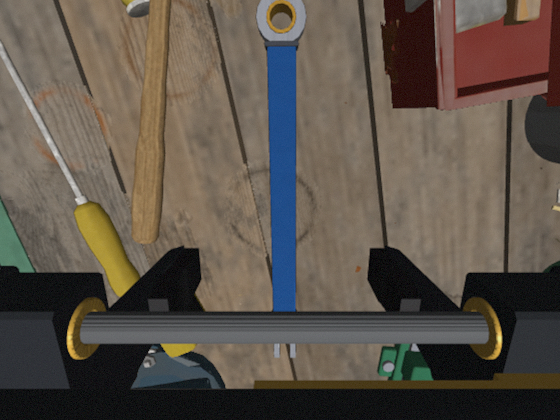

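The wrist view has the lever vertical in the picture, with the boss at (281,15), central between the open jaws and matching the prediction. I'll descend, grip and lift slightly.

send_rows(motion=[{"x": 0, "y": 0, "z": 3.3, "rx": 0, "ry": 0, "rz": 0, "jaw": 8.8}, {"x": 0, "y": 0, "z": 3.3, "rx": 0, "ry": 0, "rz": 0, "jaw": 8.8}, {"x": 0, "y": 0, "z": 3.3, "rx": 0, "ry": 0, "rz": 0, "jaw": 5}, {"x": 0, "y": 0, "z": 3.3, "rx": 0, "ry": 0, "rz": 0, "jaw": 5}, {"x": 0, "y": 0, "z": 3.3, "rx": 0, "ry": 0, "rz": 0, "jaw": 4}])

```text
clock: 2.9
tool_pos: [0.4576, 0.2926, 0.0135]
eef_rot: [0.679, 0.734, 0.0, -0.0]
contact_force: [0.2, 1.1, 0.1]
opening: 0.751
finger_force: 0.0
```

send_rows(motion=[{"x": 0, "y": 0, "z": 0, "rx": 0, "ry": 0, "rz": 0, "jaw": 3}, {"x": 0, "y": 0, "z": 0, "rx": 0, "ry": 0, "rz": 0, "jaw": 2}, {"x": 0, "y": 0, "z": 0, "rx": 0, "ry": 0, "rz": 0, "jaw": 1.5}, {"x": 0, "y": 0, "z": 0, "rx": 0, "ry": 0, "rz": 0, "jaw": 1.5}, {"x": 0, "y": 0, "z": 0, "rx": 0, "ry": 0, "rz": 0, "jaw": 1.5}], grip_force=60)

```text
clock: 3.4
tool_pos: [0.4576, 0.2924, 0.0151]
eef_rot: [0.679, 0.734, 0.0, 0.0]
contact_force: [1.2, 0.8, 0.7]
opening: 0.299
finger_force: 0.0
```

send_rows(motion=[{"x": 0, "y": 0, "z": -0.5, "rx": 0, "ry": 0, "rz": 0, "jaw": 1.5}, {"x": 0, "y": 0, "z": -1, "rx": 0, "ry": 0, "rz": 0, "jaw": 1.5}, {"x": 0, "y": 0, "z": -1, "rx": 0, "ry": 0, "rz": 0, "jaw": 1.5}, {"x": 0, "y": 0, "z": 0, "rx": 0, "ry": 0, "rz": 0, "jaw": 1.5}, {"x": 0, "y": 0, "z": 0, "rx": 0, "ry": 0, "rz": 0, "jaw": 1.5}])

```text
clock: 3.9
tool_pos: [0.4577, 0.2924, 0.0402]
eef_rot: [0.679, 0.734, 0.0, 0.0]
contact_force: [-0.7, -0.0, -6.6]
opening: 0.277
finger_force: 60.0
```

Run:
```python
from m import *
wrench(4); st=get_state(); print(st['clock'],st['tool_pos'],R.from_quat(st['eef_rot']).as_matrix()[:,1],st['opening'],st['finger_force'])
f=wrench(20)-np.load('bias.npy'); print(f); print('ry',-f[3]/-f[2],'rx',f[4]/-f[2])
```

```text
4.1 [0.4572 0.2921 0.0394] [ 0.997   0.077  -0.0006] 0.27486863230848474 59.992582853883505
[ 0.1719  0.0051 -6.1044 -0.2072 -0.0178 -0.0019]
ry 0.033938916914702535 rx -0.002923167869188505
```

The lever weighs about 0.62 kg, and its centre of mass is about 34 mm toward the boss from this grip. I'll put it down, regrasp there and measure again to confirm.

send_rows(motion=[{"x": 0, "y": 0, "z": 1, "rx": 0, "ry": 0, "rz": 0, "jaw": 1.5}, {"x": 0, "y": 0, "z": 1, "rx": 0, "ry": 0, "rz": 0, "jaw": 1.5}, {"x": 0, "y": 0, "z": 0.4, "rx": 0, "ry": 0, "rz": 0, "jaw": 1.5}, {"x": 0, "y": 0, "z": 0, "rx": 0, "ry": 0, "rz": 0, "jaw": 1.5}, {"x": 0, "y": 0, "z": 0, "rx": 0, "ry": 0, "rz": 0, "jaw": 3.5}])

```text
clock: 5.6
tool_pos: [0.4578, 0.2924, 0.0157]
eef_rot: [0.679, 0.734, 0.0, 0.0]
contact_force: [0.6, -0.0, -0.5]
opening: 0.346
finger_force: 0.0
```

send_rows(motion=[{"x": 0, "y": 0, "z": 0, "rx": 0, "ry": 0, "rz": 0, "jaw": 3.5}, {"x": 1.2, "y": 0, "z": 0, "rx": 0, "ry": 0, "rz": 0, "jaw": 3.5}, {"x": 1.2, "y": 0, "z": 0, "rx": 0, "ry": 0, "rz": 0, "jaw": 3.5}, {"x": 1, "y": 0, "z": 0, "rx": 0, "ry": 0, "rz": 0, "jaw": 3.5}, {"x": 0, "y": 0, "z": 0, "rx": 0, "ry": 0, "rz": 0, "jaw": 3.5}])

```text
clock: 6.1
tool_pos: [0.4543, 0.3296, 0.0158]
eef_rot: [0.678, 0.735, 0.001, -0.001]
contact_force: [-0.2, -0.2, 0.6]
opening: 0.401
finger_force: 0.0
```

send_rows(motion=[{"x": 0, "y": 0, "z": 0, "rx": 0, "ry": 0, "rz": 0, "jaw": 1.5}, {"x": 0, "y": 0, "z": 0, "rx": 0, "ry": 0, "rz": 0, "jaw": 1.5}, {"x": 0, "y": 0, "z": 0, "rx": 0, "ry": 0, "rz": 0, "jaw": 1.5}, {"x": 0, "y": 0, "z": -0.5, "rx": 0, "ry": 0, "rz": 0, "jaw": 1.5}, {"x": 0, "y": 0, "z": -2, "rx": 0, "ry": 0, "rz": 0, "jaw": 1.5}])

```text
clock: 6.6
tool_pos: [0.4532, 0.3243, 0.039]
eef_rot: [0.68, 0.734, -0.003, -0.0]
contact_force: [-1.3, -0.6, -6.2]
opening: 0.282
finger_force: 60.0
```

send_rows(motion=[{"x": 0, "y": 0, "z": -3, "rx": 0, "ry": 0, "rz": 0, "jaw": 1.5}, {"x": 0, "y": 0, "z": -3, "rx": 0, "ry": 0, "rz": 0, "jaw": 1.5}, {"x": 0, "y": 0, "z": -3, "rx": 0, "ry": 0, "rz": 0, "jaw": 1.5}, {"x": 0, "y": 0, "z": -3, "rx": 0, "ry": 0, "rz": 0, "jaw": 1.5}, {"x": 0, "y": 0, "z": 0, "rx": 0, "ry": 0, "rz": 0, "jaw": 1.5}])

```text
clock: 7.1
tool_pos: [0.4567, 0.3266, 0.1638]
eef_rot: [0.68, 0.733, 0.003, 0.001]
contact_force: [1.4, 0.4, -6.5]
opening: 0.28
finger_force: 60.0
```

Run:
```python
from m import *
wrench(4); st=get_state(); print(st['clock'],st['tool_pos'],R.from_quat(st['eef_rot']).as_matrix()[:,1],st['opening'],st['finger_force'])
f=wrench(20)-np.load('bias.npy'); print(f); print('ry',-f[3]/-f[2],'rx',f[4]/-f[2])
t=save('top','top2.png'); s=save('side','side2.png')
P=box(t,*BLUE,(170,200,340,300),st['tool_pos'][2]+.01)
# strip in both views
for S,roi in ((t,(312,170,340,205)),):
    m=mask(S,(10,60,140),(28,210,255),roi); ys,xs=np.nonzero(m); print('strip',len(xs),xs.mean(),ys.mean(),at(S,xs.mean(),ys.mean(),.076),at(S,xs.mean(),ys.min()-.5,.076),at(S,xs.mean(),ys.max()+.5,.076))
```

```text
7.3 [0.4536 0.325  0.1589] [ 0.997   0.0768 -0.0035] 0.2792529922844001 59.99246908351779
[-0.1877 -0.1429 -6.329   0.018  -0.0044  0.0026]
ry -0.0028384689972983236 rx -0.0006875434574369307
[[225.89999389648438, 249.39999389648438], [295.8999938964844, 244.6999969482422], [296.70001220703125, 256.0], [226.6999969482422, 260.79998779296875]]
[[0.4684 0.2968 0.1689]
 [0.4806 0.1466 0.1689]
 [0.4562 0.1448 0.1689]
 [0.444  0.2941 0.1689]]
strip 118 325.53389830508473 185.33050847457628 [0.6436 0.0724 0.076 ] [0.6716 0.0721 0.076 ] [0.6177 0.0727 0.076 ]
```

The centre of mass is now within about 2 mm of the grip. I'll carry the lever toward the strip via a waypoint that clears the toolbox.

Run:
```python
from m import *
s0=load('side0.png'); m=mask(s0,(10,60,120),(28,220,255),(300,215,340,245)); ys,xs=np.nonzero(m)
print(len(xs),xs.min(),xs.max(),ys.min(),ys.max())
for p in [(308.7,226.9),(331.2,223.2)]: print(at(s0,*p,.076))
for q in [(-.025,-.006),(.025,-.006),(.025,.006),(-.025,.006)]: print('pred',proj(s0,[.6436+q[0],.0724+q[1],.076]))
plan([.50,.20,.16],0,5)
st={'tool_pos':[.50,.20,.16],'eef_rot':[2**-.5,2**-.5,0,0]}
plan([.644,.0739,.14],0,5,st)
cv2.imwrite('pics/c3.png',cv2.resize(s0['img'][205:285,285:360],None,fx=7,fy=7,interpolation=cv2.INTER_CUBIC)[:,:,::-1])
```

```text
90 309 331 222 235
[0.6226 0.0701 0.076 ]
[0.6749 0.0675 0.076 ]
pred (np.float64(307.53638139588725), np.float64(228.22075529190911))
pred (np.float64(328.7549461793473), np.float64(224.003163424119))
pred (np.float64(326.753157823229), np.float64(220.8987678518479))
pred (np.float64(305.69207456584735), np.float64(225.0460147015006))
yaw turn [ 0.     -0.0001  0.0771] shift/row 2.680120711090664
0 xyz [-2.59  0.71  0.01] r [ 0.    -0.     0.015]
1 xyz [-2.57  0.75  0.01] r [ 0.    -0.     0.015]
2 xyz [-2.56  0.79  0.01] r [ 0.    -0.     0.015]
3 xyz [-2.55  0.82  0.01] r [ 0.    -0.     0.015]
4 xyz [-2.54  0.86  0.01] r [ 0.    -0.     0.015]
yaw turn [0. 0. 0.] shift/row 3.849010782006203
0 xyz [-2.52  2.88  0.4 ] r [0. 0. 0.]
1 xyz [-2.52  2.88  0.4 ] r [0. 0. 0.]
2 xyz [-2.52  2.88  0.4 ] r [0. 0. 0.]
3 xyz [-2.52  2.88  0.4 ] r [0. 0. 0.]
4 xyz [-2.52  2.88  0.4 ] r [0. 0. 0.]
```

View pics/c3.png

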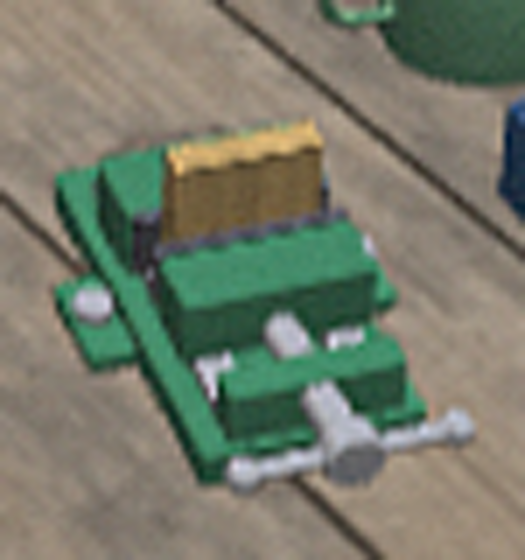

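The crop shows the strip top's corners at side-view pixels of roughly (309,230), (331,226), (330,222) and (309,226). That is a few mm off the top-view estimate, so I'll check the strip from close by with the wrist camera.

send_rows(motion=[{"x": -2.6, "y": 0.7, "z": 0, "rx": 0, "ry": 0, "rz": 0.015, "jaw": 1.5}, {"x": -2.6, "y": 0.75, "z": 0, "rx": 0, "ry": 0, "rz": 0.015, "jaw": 1.5}, {"x": -2.6, "y": 0.8, "z": 0, "rx": 0, "ry": 0, "rz": 0.015, "jaw": 1.5}, {"x": -2.5, "y": 0.8, "z": 0, "rx": 0, "ry": 0, "rz": 0.016, "jaw": 1.5}, {"x": -2.5, "y": 0.85, "z": 0, "rx": 0, "ry": 0, "rz": 0.016, "jaw": 1.5}])

```text
clock: 8.9
tool_pos: [0.5002, 0.1991, 0.1608]
eef_rot: [0.707, 0.707, 0.0, 0.0]
contact_force: [0.4, -0.1, -6.3]
opening: 0.276
finger_force: 60.0
```

send_rows(motion=[{"x": -3.4, "y": 0.8, "z": 0, "rx": 0, "ry": 0, "rz": 0, "jaw": 1.5}, {"x": -3.4, "y": 0.8, "z": 0, "rx": 0, "ry": 0, "rz": 0, "jaw": 1.5}, {"x": -3.4, "y": 0.8, "z": 0, "rx": 0, "ry": 0, "rz": 0, "jaw": 1.5}, {"x": -3.4, "y": 0.8, "z": 0, "rx": 0, "ry": 0, "rz": 0, "jaw": 1.5}, {"x": -3.4, "y": 0.8, "z": 0, "rx": 0, "ry": 0, "rz": 0, "jaw": 1.5}])

```text
clock: 9.4
tool_pos: [0.5402, 0.0287, 0.1608]
eef_rot: [0.707, 0.707, 0.0, 0.0]
contact_force: [0.7, 0.3, -5.8]
opening: 0.275
finger_force: 60.0
```

Run:
```python
from m import *
f=wrench(16)-np.load('bias.npy'); print(f); print('ry',f[3]/f[2],'rx',-f[4]/f[2])
w=save('wrist','wr3.png'); st=get_state(); print(st['clock'],st['tool_pos'],R.from_quat(st['eef_rot']).as_matrix()[:,1])
h=cv2.cvtColor(w['img'],cv2.COLOR_RGB2HSV)
u,v=proj(w,[.644,.0725,.076]); print('pred',u,v); u,v=int(u),int(v)
P=box(w,(10,60,140),(28,210,255),(max(u-45,0),max(v-45,0),u+45,v+45),.076)
print('mean',P.mean(0)); print(at(load('side0.png'),319.5,225.7,.076))
x0,y0=max(min(u-80,400),0),max(min(v-60,300),0)
cv2.imwrite('pics/c4.png',cv2.resize(w['img'][y0:y0+120,x0:x0+160],None,fx=5,fy=5,interpolation=cv2.INTER_CUBIC)[:,:,::-1]); print(x0,y0)
```

```text
[-0.0439 -0.3832 -6.3284 -0.019  -0.0065 -0.0027]
ry 0.0030084105434141483 rx -0.0010285054165507217
10.25 [0.5399 0.0302 0.1607] [1.     0.0001 0.0001]
pred 430.77789108194816 162.74410764440583
[[397.79998779296875, 170.8000030517578], [398.1000061035156, 153.8000030517578], [469.1000061035156, 155.0], [468.79998779296875, 172.0]]
[[0.6213 0.0667 0.076 ]
 [0.6202 0.0788 0.076 ]
 [0.6702 0.078  0.076 ]
 [0.6721 0.0659 0.076 ]]
mean [0.6459 0.0723 0.076 ]
[0.6468 0.0669 0.076 ]
350 102
```

View pics/c4.png

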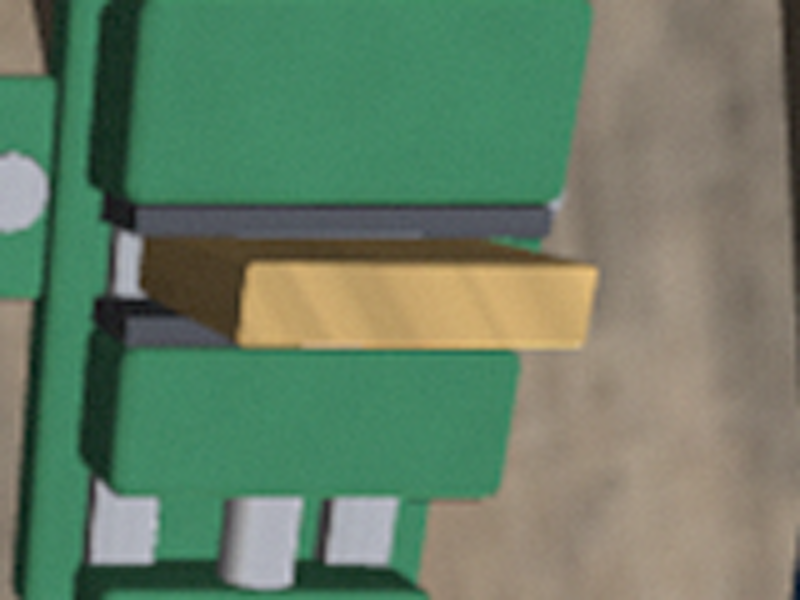

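The strip top measures 50.5 × 12.1 mm, centred at (0.646, 0.072), and agrees with the given size. Next I'll hover over it and take the moment once more.

send_rows(motion=[{"x": 0.8, "y": 2.1, "z": 0.4, "rx": 0, "ry": 0, "rz": 0, "jaw": 1.5}, {"x": 0.8, "y": 2.1, "z": 0.6, "rx": 0, "ry": 0, "rz": 0, "jaw": 1.5}, {"x": 0.8, "y": 2.1, "z": 0.6, "rx": 0, "ry": 0, "rz": 0, "jaw": 1.5}, {"x": 0.8, "y": 2.1, "z": 0.7, "rx": 0, "ry": 0, "rz": 0, "jaw": 1.5}, {"x": 0.8, "y": 2.1, "z": 0.7, "rx": 0, "ry": 0, "rz": 0, "jaw": 1.5}])

```text
clock: 10.75
tool_pos: [0.6453, 0.0704, 0.1302]
eef_rot: [0.707, 0.707, -0.0, -0.0]
contact_force: [0.9, 0.5, -6.6]
opening: 0.279
finger_force: 60.0
```

send_rows(motion=[{"x": 0, "y": 0, "z": 0.7, "rx": 0, "ry": 0, "rz": 0, "jaw": 1.5}, {"x": 0, "y": 0, "z": 0.7, "rx": 0, "ry": 0, "rz": 0, "jaw": 1.5}, {"x": 0, "y": 0, "z": 0.7, "rx": 0, "ry": 0, "rz": 0, "jaw": 1.5}, {"x": 0, "y": 0, "z": 0.3, "rx": 0, "ry": 0, "rz": 0, "jaw": 1.5}, {"x": 0, "y": 0, "z": 0, "rx": 0, "ry": 0, "rz": 0, "jaw": 1.5}])

```text
clock: 11.25
tool_pos: [0.6439, 0.0697, 0.1062]
eef_rot: [0.707, 0.707, -0.001, -0.0]
contact_force: [-1.3, -0.4, -6.3]
opening: 0.276
finger_force: 60.0
```

Run:
```python
from m import *
wrench(2); f=wrench(24); print(f, 'ry biasA',(f[3]+.0635)/f[2],'biasB',(f[3]+.0505)/f[2])
st=get_state(); print(st['clock'],st['tool_pos'],st['eef_rot'])
t=save('top','top3.png'); s=save('side','side3.png')
for S,n,x,y in ((s,'c5',270,170),(t,'c6',250,150)): cv2.imwrite(f'pics/{n}.png',cv2.resize(S['img'][y:y+100,x:x+130],None,fx=5,fy=5,interpolation=cv2.INTER_CUBIC)[:,:,::-1])
P=box(s,*BLUE,(200,100,400,300),.1)
```

```text
[ 0.0808  0.1437 -6.4194 -0.0558  0.0651 -0.    ] ry biasA -0.0011997024788581896 biasB 0.0008254110299626442
12.55 [0.6449 0.0701 0.1067] [ 0.7071  0.7071  0.0001 -0.    ]
[[357.0, 209.0], [399.0, 209.0], [399.0, 282.0], [357.0, 282.0]]
[[ 0.7362  0.0696  0.1   ]
 [ 0.8252  0.0411  0.1   ]
 [ 0.7135 -0.1662  0.1   ]
 [ 0.6396 -0.1426  0.1   ]]
```

View pics/c5.png

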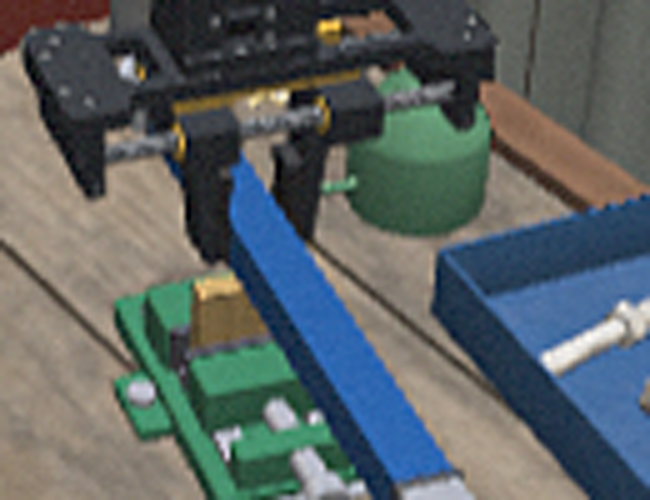

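The side view shows the lever held level just above the strip, square to it and over its middle (strip left end near side pixel (309,229)). I'll lower it gently.

send_rows(motion=[{"x": 0.1, "y": 0, "z": 0.3, "rx": 0, "ry": 0, "rz": 0, "jaw": 1.5}, {"x": 0, "y": 0, "z": 0.4, "rx": 0, "ry": 0, "rz": 0, "jaw": 1.5}, {"x": 0, "y": 0, "z": 0.3, "rx": 0, "ry": 0, "rz": 0, "jaw": 1.5}, {"x": 0, "y": 0, "z": 0.2, "rx": 0, "ry": 0, "rz": 0, "jaw": 1.5}, {"x": 0, "y": 0, "z": 0.1, "rx": 0, "ry": 0, "rz": 0, "jaw": 1.5}])

```text
clock: 13.15
tool_pos: [0.6446, 0.071, 0.0933]
eef_rot: [0.707, 0.707, -0.0, -0.0]
contact_force: [0.4, -0.8, -6.5]
opening: 0.278
finger_force: 60.0
```

send_rows(motion=[{"x": 0, "y": 0, "z": 0, "rx": 0, "ry": 0, "rz": 0, "jaw": 1.5}, {"x": 0, "y": 0, "z": 0.02, "rx": 0, "ry": 0, "rz": 0, "jaw": 1.5}, {"x": 0, "y": 0, "z": 0.02, "rx": 0, "ry": 0, "rz": 0, "jaw": 1.5}, {"x": 0, "y": 0, "z": 0.02, "rx": 0, "ry": 0, "rz": 0, "jaw": 1.5}, {"x": 0, "y": 0, "z": 0, "rx": 0, "ry": 0, "rz": 0, "jaw": 1.5}])

```text
clock: 13.65
tool_pos: [0.6449, 0.0711, 0.0932]
eef_rot: [0.707, 0.707, 0.0, 0.0]
contact_force: [-0.5, -0.0, -5.7]
opening: 0.277
finger_force: 60.0
```

send_rows(motion=[{"x": 0, "y": 0, "z": 0.03, "rx": 0, "ry": 0, "rz": 0, "jaw": 1.5}, {"x": 0, "y": 0, "z": 0.03, "rx": 0, "ry": 0, "rz": 0, "jaw": 1.5}, {"x": 0, "y": 0, "z": 0.03, "rx": 0, "ry": 0, "rz": 0, "jaw": 1.5}, {"x": 0, "y": 0, "z": 0, "rx": 0, "ry": 0, "rz": 0, "jaw": 1.5}, {"x": 0, "y": 0, "z": 0, "rx": 0, "ry": 0, "rz": 0, "jaw": 1.5}])

```text
clock: 14.15
tool_pos: [0.6448, 0.0711, 0.0922]
eef_rot: [0.707, 0.707, 0.0, -0.0]
contact_force: [-0.9, 0.6, -6.7]
opening: 0.28
finger_force: 60.0
```

Run:
```python
from m import *
print(wrench(4),get_state()['tool_pos'])
```

```text
[ 0.4149 -0.2033 -6.8601 -0.0497  0.0625  0.0279] [0.6449 0.0711 0.0922]
```

send_rows(motion=[{"x": 0, "y": 0, "z": 0.03, "rx": 0, "ry": 0, "rz": 0, "jaw": 1.5}, {"x": 0, "y": 0, "z": 0, "rx": 0, "ry": 0, "rz": 0, "jaw": 1.5}, {"x": 0, "y": 0, "z": 0.03, "rx": 0, "ry": 0, "rz": 0, "jaw": 1.5}, {"x": 0, "y": 0, "z": 0, "rx": 0, "ry": 0, "rz": 0, "jaw": 1.5}, {"x": 0, "y": 0, "z": 0, "rx": 0, "ry": 0, "rz": 0, "jaw": 1.5}])

```text
clock: 14.85
tool_pos: [0.6449, 0.0711, 0.0918]
eef_rot: [0.707, 0.707, 0.0, 0.0]
contact_force: [-0.4, 0.3, -3.8]
opening: 0.277
finger_force: 60.0
```

send_rows(motion=[{"x": 0, "y": 0, "z": 0.02, "rx": 0, "ry": 0, "rz": 0, "jaw": 1.5}, {"x": 0, "y": 0, "z": 0, "rx": 0, "ry": 0, "rz": 0, "jaw": 1.5}, {"x": 0, "y": 0, "z": 0.02, "rx": 0, "ry": 0, "rz": 0, "jaw": 1.5}, {"x": 0, "y": 0, "z": 0, "rx": 0, "ry": 0, "rz": 0, "jaw": 1.5}, {"x": 0, "y": 0, "z": 0, "rx": 0, "ry": 0, "rz": 0, "jaw": 1.5}])

```text
clock: 15.35
tool_pos: [0.6449, 0.0711, 0.0917]
eef_rot: [0.707, 0.707, 0.0, 0.0]
contact_force: [-3.0, 0.0, 4.0]
opening: 0.275
finger_force: 60.0
```

Contact. I'll back off slightly, read the moment, then soften the grip.

send_rows(motion=[{"x": 0, "y": 0, "z": -0.02, "rx": 0, "ry": 0, "rz": 0, "jaw": 1.5}, {"x": 0, "y": 0, "z": 0, "rx": 0, "ry": 0, "rz": 0, "jaw": 1.5}, {"x": 0, "y": 0, "z": 0, "rx": 0, "ry": 0, "rz": 0, "jaw": 1.5}, {"x": 0, "y": 0, "z": 0, "rx": 0, "ry": 0, "rz": 0, "jaw": 1.5}, {"x": 0, "y": 0, "z": 0, "rx": 0, "ry": 0, "rz": 0, "jaw": 1.5}], grip_force=5)

```text
clock: 15.85
tool_pos: [0.6449, 0.0711, 0.0917]
eef_rot: [0.707, 0.707, 0.0, -0.0]
contact_force: [-3.3, -0.1, 5.5]
opening: 0.283
finger_force: 5.0
```

Run:
```python
from m import *
print(wrench(6),get_state()['tool_pos'],get_state()['finger_force'])
```

```text
[-3.2753  0.0704  5.2624 -0.1066  0.8465  0.0063] [0.6449 0.0711 0.0917] 4.998642448335886
```

send_rows(motion=[{"x": 0, "y": 0, "z": -0.03, "rx": 0, "ry": 0, "rz": 0, "jaw": 1.5}, {"x": 0, "y": 0, "z": 0, "rx": 0, "ry": 0, "rz": 0, "jaw": 1.5}, {"x": 0, "y": 0, "z": -0.02, "rx": 0, "ry": 0, "rz": 0, "jaw": 1.5}, {"x": 0, "y": 0, "z": 0, "rx": 0, "ry": 0, "rz": 0, "jaw": 1.5}, {"x": 0, "y": 0, "z": 0, "rx": 0, "ry": 0, "rz": 0, "jaw": 1.5}], grip_force=3)

```text
clock: 16.65
tool_pos: [0.6448, 0.0711, 0.0917]
eef_rot: [0.707, 0.707, -0.0, -0.0]
contact_force: [-2.2, -1.1, 0.6]
opening: 0.284
finger_force: 3.0
```

Run:
```python
from m import *
print(wrench(6),get_state()['tool_pos'],get_state()['opening'])
```

```text
[-1.8036  0.4446  0.0738 -0.0773  0.4745  0.015 ] [0.6449 0.0711 0.0917] 0.2863881597731957
```

The strip now carries the weight. I'll open the jaws a little.

send_rows(motion=[{"x": 0, "y": 0, "z": 0, "rx": 0, "ry": 0, "rz": 0, "jaw": 2.6}, {"x": 0, "y": 0, "z": 0, "rx": 0, "ry": 0, "rz": 0, "jaw": 2.8}, {"x": 0, "y": 0, "z": 0, "rx": 0, "ry": 0, "rz": 0, "jaw": 3}, {"x": 0, "y": 0, "z": 0, "rx": 0, "ry": 0, "rz": 0, "jaw": 3.2}, {"x": 0, "y": 0, "z": 0, "rx": 0, "ry": 0, "rz": 0, "jaw": 3.4}])

```text
clock: 17.45
tool_pos: [0.6452, 0.0711, 0.0921]
eef_rot: [0.707, 0.707, 0.0, 0.0]
contact_force: [0.8, 1.0, -0.3]
opening: 0.386
finger_force: 0.0
```

Run:
```python
from m import *
s=save('side','side4.png'); print(wrench(4),get_state()['tool_pos'],get_state()['opening'])
a=load('side3.png')
# fork tip / tube end now vs. held (held was ~1.5 cm higher)
for S in (a,s):
    m=mask(S,*BLUE,(300,190,362,272)); ys,xs=np.nonzero(m); k=ys.argmax(); print(ys.max(),xs[ys==ys.max()].mean(), len(xs))
d=.0
for y in (-.001,): 
    p=[.645,.0715-.040-.14,.1015]; print('pred level weld top',proj(s,p))
t=save('top','top4.png')
im=[cv2.resize(S['img'][y:y+100,x:x+130],None,fx=4,fy=4,interpolation=cv2.INTER_CUBIC) for S,x,y in ((s,270,175),(t,255,140))]
cv2.imwrite('pics/c7.png',np.vstack(im)[:, :, ::-1][:600] if 0 else cv2.resize(np.hstack(im),None,fx=.76,fy=.76)[:,:,::-1])
```

```text
[ 0.1701  0.0456  0.1402 -0.0763  0.05    0.0127] [0.6449 0.0711 0.0919] 0.38685250011676625
271 346.5 1076
271 346.5 1084
pred level weld top (np.float64(352.1974846753998), np.float64(268.8286785024861))
```

View pics/c7.png

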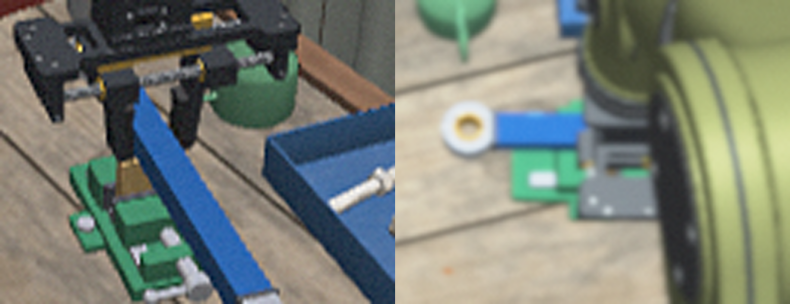

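In c7 the lever lies across the strip, released, with the jaws open on both sides. It looks level (tube end at about (346,271) in the side view, as predicted for level). I'll raise the gripper and check numerically.

send_rows(motion=[{"x": 0, "y": 0, "z": -0.3, "rx": 0, "ry": 0, "rz": 0, "jaw": 4.5}, {"x": 0, "y": 0, "z": -0.5, "rx": 0, "ry": 0, "rz": 0, "jaw": 4.5}, {"x": 0, "y": 0, "z": -1, "rx": 0, "ry": 0, "rz": 0, "jaw": 4.5}, {"x": 0, "y": 0, "z": -2, "rx": 0, "ry": 0, "rz": 0, "jaw": 4.5}, {"x": 0, "y": 0, "z": -3, "rx": 0, "ry": 0, "rz": 0, "jaw": 4.5}])

```text
clock: 18.25
tool_pos: [0.6439, 0.071, 0.16]
eef_rot: [0.707, 0.707, -0.001, -0.001]
contact_force: [-0.6, 0.1, 0.2]
opening: 0.505
finger_force: 0.0
```

send_rows(motion=[{"x": -2, "y": -2, "z": -3, "rx": 0, "ry": 0, "rz": 0, "jaw": 6}, {"x": -2, "y": -3, "z": -1, "rx": 0, "ry": 0, "rz": 0, "jaw": 6}, {"x": -2, "y": -3, "z": 0, "rx": 0, "ry": 0, "rz": 0, "jaw": 6}, {"x": -2, "y": -3, "z": 0, "rx": 0, "ry": 0, "rz": 0, "jaw": 6}, {"x": -1, "y": -2, "z": 0, "rx": 0, "ry": 0, "rz": 0, "jaw": 6}])

```text
clock: 18.75
tool_pos: [0.5127, -0.0212, 0.201]
eef_rot: [0.708, 0.706, -0.0, 0.0]
contact_force: [-0.2, -0.7, -0.8]
opening: 0.68
finger_force: 0.0
```

```bash
cat >> m.py <<'E'
def tri(a,ua,b,ub):
    (o1,d1),(o2,d2)=ray(a,*ua),ray(b,*ub); A=np.c_[d1,-d2]; k=np.linalg.lstsq(A,o2-o1,rcond=None)[0]
    p,q=o1+k[0]*d1,o2+k[1]*d2; return (p+q)/2,np.linalg.norm(p-q)
def rect(S,lo,hi,roi):
    m=mask(S,lo,hi,roi); c=max(cv2.findContours(m,0,1)[0],key=cv2.contourArea); return cv2.minAreaRect(c),cv2.approxPolyDP(c,2.5,True)[:,0].tolist()
E
python3 - <<'E'
from m import *
t=save('top','top5.png'); s=save('side','side5.png'); st=get_state(); print(st['clock'],st['tool_pos'])
for n,S,roi in (('top',t,(240,165,400,215)),('side',s,(270,150,358,275))):
    print(n,rect(S,*BLUE,roi))
# predicted corners for a level lever with centre y: com offset .0435
cx,cy=.645,.0711-.0435
for z in (.101,):
  for y in (.137,-.14):
    for x in (-.0125,.0125): print((x,y),'top',np.round(proj(t,[cx+x,cy+y,z]),1),'side',np.round(proj(s,[cx+x,cy+y,z]),1), 'side if y-end 10mm lower',np.round(proj(s,[cx+x,cy+y,z-.01]),1))
w=save('wrist','wr5.png'); print('wrist saddle',box(w,(22,150,100),(35,255,255),(0,0,560,300),.04) if (mask(w,(22,150,100),(35,255,255),(0,0,560,300))>0).any() else None)
P=box(s,(22,150,100),(35,255,255),(250,275,285,308),.019)
E
```

```text
18.85 [ 0.5119 -0.0212  0.2009]
top (((328.5, 182.5), (11.0, 79.0), 90.0), [[289, 178], [289, 187], [368, 186], [365, 179]])
side (((326.9172058105469, 232.78933715820312), (93.24574279785156, 15.54770565032959), 58.24052429199219), [[301, 194], [300, 202], [343, 273], [357, 269], [310, 194]])
(-0.0125, 0.137) top [288.  186.2] side [299.1 193.9] side if y-end 10mm lower [299.  197.4]
(0.0125, 0.137) top [288.1 176.3] side [309.2 192.1] side if y-end 10mm lower [309.1 195.6]
(-0.0125, -0.14) top [403.9 187.7] side [346.9 271.7] side if y-end 10mm lower [346.6 275.6]
(0.0125, -0.14) top [403.4 177.7] side [359.1 269. ] side if y-end 10mm lower [358.6 272.9]
[[243.39999389648438, 221.39999389648438], [253.6999969482422, 180.1999969482422], [287.1000061035156, 188.5], [276.79998779296875, 229.6999969482422]]
[[ 0.4704 -0.0515  0.04  ]
 [ 0.4822 -0.0089  0.04  ]
 [ 0.5147 -0.0173  0.04  ]
 [ 0.5042 -0.0606  0.04  ]]
wrist saddle [[ 0.4704 -0.0515  0.04  ]
 [ 0.4822 -0.0089  0.04  ]
 [ 0.5147 -0.0173  0.04  ]
 [ 0.5042 -0.0606  0.04  ]]
[[257.3999938964844, 277.3999938964844], [274.79998779296875, 276.5], [276.3999938964844, 305.1000061035156], [259.0, 306.1000061035156]]
[[ 0.4871  0.0084  0.019 ]
 [ 0.5229  0.      0.019 ]
 [ 0.5023 -0.0791  0.019 ]
 [ 0.4689 -0.0711  0.019 ]]
```

The lever balances level on its own (its far end is within about 2 px of the level prediction). Next I'll put the wrist camera over the saddle and triangulate the bench vice's horn, to check clearance there.

send_rows(motion=[{"x": -2.3, "y": -0.5, "z": 0, "rx": 0, "ry": 0, "rz": 0, "jaw": 6}, {"x": -2.3, "y": -0.5, "z": 0, "rx": 0, "ry": 0, "rz": 0, "jaw": 6}, {"x": -2.3, "y": -0.5, "z": 0, "rx": 0, "ry": 0, "rz": 0, "jaw": 5}, {"x": -2.4, "y": -0.4, "z": 0, "rx": 0, "ry": 0, "rz": 0, "jaw": 4}, {"x": 0, "y": 0, "z": 0, "rx": 0, "ry": 0, "rz": 0, "jaw": 4}])

```text
clock: 19.4
tool_pos: [0.4969, -0.1152, 0.2004]
eef_rot: [0.709, 0.705, -0.0, 0.001]
contact_force: [-0.2, -0.4, -0.3]
opening: 0.458
finger_force: 0.0
```

Run:
```python
from m import *
[snapshot('side') for _ in range(4)]
w=save('wrist','wr6.png'); st=get_state(); print(st['clock'],st['tool_pos'],R.from_quat(st['eef_rot']).as_matrix()[:,1],'cam',w['extrinsics'][:3,3])
Y=((22,150,80),(35,255,255)); u,v=map(int,proj(w,[.4925,-.037,.019])); print(u,v)
roi=(max(u-60,0),max(v-60,0),u+60,v+60)
P=box(w,*Y,roi,.019); print('c',P.mean(0),[ (np.linalg.norm(P[i+1]-P[i]),np.degrees(np.arctan2(*(P[i+1]-P[i])[1::-1]))) for i in (0,1)])
print('poly',np.array([at(w,*p,.019) for p in rect(w,*Y,roi)[1]])[:,:2].tolist())
t0,s0=load('top0.png'),load('side0.png'); print('horn',tri(t0,(347,278.6),s0,(222.5,253.5)))
# eye top in the side view and the ridge in top0
s=load('side5.png'); m=mask(s,*Y,(250,270,290,310)); ys,xs=np.nonzero(m); k=ys<=ys.min()+3; print('eye top side',xs[k].mean(),ys.min(),'ray at .058',at(s,xs[k].mean(),ys.min()+1,.058))
```

```text
19.65 [ 0.4968 -0.11    0.2   ] [1.     0.0028 0.001 ] cam [ 0.4969 -0.0318  0.3346]
279 115
[[255.0, 131.6999969482422], [265.8999938964844, 90.5999984741211], [302.20001220703125, 100.30000305175781], [291.20001220703125, 141.3000030517578]]
[[ 0.4684 -0.0529  0.019 ]
 [ 0.4798 -0.0147  0.019 ]
 [ 0.5146 -0.0233  0.019 ]
 [ 0.5045 -0.0622  0.019 ]]
c [ 0.4918 -0.0383  0.019 ] [(np.float64(0.03985890992683651), np.float64(73.42502644427293)), (np.float64(0.035880553181250004), np.float64(-13.913170836689904))]
poly [[0.480854374331183, -0.015003996771529637], [0.4704719611941575, -0.05224681834229125], [0.5032546239992047, -0.061876285625994176], [0.5135059262464351, -0.0239402036413656]]
horn (array([0.419 , 0.0263, 0.0877]), np.float64(0.004701743757514938))
eye top side 266.10526315789474 277 ray at .058 [ 0.4937 -0.0385  0.058 ]
```

The saddle is at (0.4918, -0.0383), with its y axis at about 75° and a size of 39.9 × 35.9 mm, which fits. The horn tip at about (0.419, 0.026, 0.088) is close, so I'll grip 5 mm toward -y and a little high.

Run:
```python
from m import *
plan([.4905,-.0431,.11],-15,5)
```

```text
yaw turn [ 0.0008 -0.0012  0.2646] shift/row 2.2466681002632214
0 xyz [ 1.34 -0.12  1.8 ] r [ 0.    -0.     0.053]
1 xyz [ 1.33 -0.2   1.8 ] r [ 0.    -0.     0.053]
2 xyz [ 1.32 -0.26  1.8 ] r [ 0.    -0.     0.053]
3 xyz [ 1.3  -0.33  1.8 ] r [ 0.    -0.     0.053]
4 xyz [ 1.28 -0.4   1.8 ] r [ 0.    -0.     0.053]
```

send_rows(motion=[{"x": 1.34, "y": -0.12, "z": 1.8, "rx": 0, "ry": 0, "rz": 0.053, "jaw": 3.5}, {"x": 1.33, "y": -0.2, "z": 1.8, "rx": 0, "ry": 0, "rz": 0.053, "jaw": 3.5}, {"x": 1.32, "y": -0.26, "z": 1.8, "rx": 0, "ry": 0, "rz": 0.053, "jaw": 3.5}, {"x": 1.3, "y": -0.33, "z": 1.8, "rx": 0, "ry": 0, "rz": 0.053, "jaw": 3.5}, {"x": 1.28, "y": -0.4, "z": 1.8, "rx": 0, "ry": 0, "rz": 0.053, "jaw": 3.5}])

```text
clock: 20.15
tool_pos: [0.4903, -0.0429, 0.1093]
eef_rot: [0.794, 0.608, 0.001, -0.0]
contact_force: [-0.2, 0.1, -0.3]
opening: 0.398
finger_force: 0.0
```

send_rows(motion=[{"x": 0, "y": 0, "z": 0, "rx": 0, "ry": 0, "rz": 0, "jaw": 3.5}, {"x": 0, "y": 0, "z": 0, "rx": 0, "ry": 0, "rz": 0, "jaw": 3.5}, {"x": 0, "y": 0, "z": 0, "rx": 0, "ry": 0, "rz": 0, "jaw": 3.5}, {"x": 0, "y": 0, "z": 1, "rx": 0, "ry": 0, "rz": 0, "jaw": 3.5}, {"x": 0, "y": 0, "z": 1.5, "rx": 0, "ry": 0, "rz": 0, "jaw": 3.5}])

```text
clock: 20.65
tool_pos: [0.4909, -0.0457, 0.0855]
eef_rot: [0.795, 0.607, 0.001, 0.001]
contact_force: [0.1, -0.1, 0.1]
opening: 0.398
finger_force: 0.0
```

Run:
```python
from m import *
snapshot('side'); st=get_state(); plan([.4905,-.0431,.04],-15,1); print(st['opening'])
```

```text
yaw turn [-0.0007  0.0002 -0.0037] shift/row 4.328749253050813
0 xyz [0.26 0.03 4.32] r [-0.001  0.    -0.004]
0.39764696445225195
```

send_rows(motion=[{"x": 0.1, "y": 0.03, "z": 1.5, "rx": 0, "ry": 0, "rz": 0, "jaw": 3.5}, {"x": 0.1, "y": 0, "z": 1.5, "rx": 0, "ry": 0, "rz": 0, "jaw": 3.5}, {"x": 0, "y": 0, "z": 1.0, "rx": 0, "ry": 0, "rz": 0, "jaw": 3.5}, {"x": 0, "y": 0, "z": 0.4, "rx": 0, "ry": 0, "rz": 0, "jaw": 3.5}, {"x": 0, "y": 0, "z": 0, "rx": 0, "ry": 0, "rz": 0, "jaw": 3.5}])

```text
clock: 21.2
tool_pos: [0.4904, -0.0434, 0.0407]
eef_rot: [0.794, 0.607, -0.0, -0.0]
contact_force: [0.2, -0.6, 0.1]
opening: 0.397
finger_force: 0.0
```

send_rows(motion=[{"x": 0, "y": 0, "z": 0, "rx": 0, "ry": 0, "rz": 0, "jaw": 0.3}, {"x": 0, "y": 0, "z": 0, "rx": 0, "ry": 0, "rz": 0, "jaw": 0.3}, {"x": 0, "y": 0, "z": 0, "rx": 0, "ry": 0, "rz": 0, "jaw": 0.3}, {"x": 0, "y": 0, "z": 0, "rx": 0, "ry": 0, "rz": 0, "jaw": 0.3}, {"x": 0, "y": 0, "z": 0, "rx": 0, "ry": 0, "rz": 0, "jaw": 0.3}], grip_force=25)

```text
clock: 21.7
tool_pos: [0.4909, -0.0432, 0.0412]
eef_rot: [0.794, 0.607, 0.0, 0.0]
contact_force: [0.5, -0.5, 4.1]
opening: 0.113
finger_force: 25.0
```

Run:
```python
from m import *
st=get_state(); print(st['tool_pos'],st['opening'],st['finger_force'],st['contact_force'],R.from_quat(st['eef_rot']).as_matrix()[:,1])
```

```text
[ 0.4909 -0.0432  0.0412] 0.11298193614869476 24.997009582366445 [ 0.4981 -0.4873  4.0706] [ 0.9651 -0.2619  0.0008]
```

The saddle is gripped with a 10 mm opening. I'll lift it and move to above the strip.

send_rows(motion=[{"x": 0, "y": 0, "z": -1, "rx": 0, "ry": 0, "rz": 0, "jaw": 0.3}, {"x": 0, "y": 0, "z": -3, "rx": 0, "ry": 0, "rz": 0, "jaw": 0.3}, {"x": 0, "y": 0, "z": -4, "rx": 0, "ry": 0, "rz": 0, "jaw": 0.3}, {"x": 0, "y": 0, "z": -4, "rx": 0, "ry": 0, "rz": 0, "jaw": 0.3}, {"x": 0, "y": 0, "z": -3, "rx": 0, "ry": 0, "rz": 0, "jaw": 0.3}])

```text
clock: 22.2
tool_pos: [0.4905, -0.0432, 0.1935]
eef_rot: [0.794, 0.607, 0.001, 0.0]
contact_force: [0.5, 0.2, -1.2]
opening: 0.111
finger_force: 25.0
```

Run:
```python
from m import *
[snapshot('side') for _ in range(3)]; st=get_state(); print(st['tool_pos'],st['opening'])
plan([.6449,.030,.19],0,10)
```

```text
[ 0.4914 -0.0432  0.1928] 0.1072609417073094
yaw turn [ 0.0041 -0.0006 -0.265 ] shift/row 1.700773666881463
0 xyz [1.11 1.29 0.03] r [ 0.    -0.    -0.026]
1 xyz [1.07 1.32 0.03] r [ 0.    -0.    -0.026]
2 xyz [1.04 1.35 0.03] r [ 0.    -0.    -0.026]
3 xyz [1.   1.37 0.03] r [ 0.    -0.    -0.026]
4 xyz [0.97 1.4  0.03] r [ 0.    -0.    -0.026]
5 xyz [0.93 1.42 0.03] r [ 0.    -0.    -0.026]
6 xyz [0.89 1.45 0.03] r [ 0.    -0.    -0.026]
7 xyz [0.85 1.47 0.03] r [ 0.    -0.    -0.026]
8 xyz [0.81 1.49 0.03] r [ 0.    -0.    -0.026]
9 xyz [0.77 1.52 0.03] r [ 0.    -0.    -0.026]
```

send_rows(motion=[{"x": 1.1, "y": 1.3, "z": 0, "rx": 0, "ry": 0, "rz": -0.0265, "jaw": 0.3}, {"x": 1.07, "y": 1.32, "z": 0, "rx": 0, "ry": 0, "rz": -0.0265, "jaw": 0.3}, {"x": 1.04, "y": 1.35, "z": 0, "rx": 0, "ry": 0, "rz": -0.0265, "jaw": 0.3}, {"x": 1.0, "y": 1.37, "z": 0, "rx": 0, "ry": 0, "rz": -0.0265, "jaw": 0.3}, {"x": 0.97, "y": 1.4, "z": 0, "rx": 0, "ry": 0, "rz": -0.0265, "jaw": 0.3}])

```text
clock: 22.85
tool_pos: [0.5666, -0.0063, 0.1891]
eef_rot: [0.752, 0.659, -0.001, -0.001]
contact_force: [0.4, -0.5, -0.7]
opening: 0.111
finger_force: 25.0
```

send_rows(motion=[{"x": 0.93, "y": 1.42, "z": 0, "rx": 0, "ry": 0, "rz": -0.0265, "jaw": 0.3}, {"x": 0.89, "y": 1.45, "z": 0, "rx": 0, "ry": 0, "rz": -0.0265, "jaw": 0.3}, {"x": 0.85, "y": 1.47, "z": 0, "rx": 0, "ry": 0, "rz": -0.0265, "jaw": 0.3}, {"x": 0.81, "y": 1.49, "z": 0, "rx": 0, "ry": 0, "rz": -0.0265, "jaw": 0.3}, {"x": 0.77, "y": 1.52, "z": 0, "rx": 0, "ry": 0, "rz": -0.0265, "jaw": 0.3}])

```text
clock: 23.35
tool_pos: [0.6432, 0.0302, 0.1886]
eef_rot: [0.707, 0.708, -0.002, -0.001]
contact_force: [-0.0, -0.5, -1.1]
opening: 0.107
finger_force: 25.0
```

Run:
```python
from m import *
[snapshot('side') for _ in range(5)]
w=save('wrist','wr7.png'); st=get_state(); print(st['clock'],st['tool_pos'],R.from_quat(st['eef_rot']).as_matrix()[:,1],R.from_quat(st['eef_rot']).as_matrix()[:,2])
m=mask(w,*BLUE,(200,0,370,420)); rows=[]
for v in range(0,330,15):
    xs=np.nonzero(m[v])[0]
    if len(xs)>8: a,b=at(w,xs.min()-.5,v,.101),at(w,xs.max()+.5,v,.101); rows.append([v,(a[0]+b[0])/2,a[1],b[0]-a[0]])
print(np.array(rows))
Y=((22,150,80),(35,255,255)); my=mask(w,*Y,(180,150,400,330)); ys,xs=np.nonzero(my); print('saddle seen',len(xs), xs.min() if len(xs) else 0, xs.max() if len(xs) else 0, ys.min() if len(ys) else 0)
# strip visible beside lever
ms=mask(w,(10,60,120),(28,220,255),(200,100,370,330)); ys,xs=np.nonzero(ms&~my); print('strip px',len(xs),proj(w,[.62,.0723,.076]),proj(w,[.67,.0723,.076]))
plan([.6449,.067,.15],0,5)
```

```text
23.65 [0.6425 0.0291 0.19  ] [ 1.     -0.0011 -0.0029] [-0.0029 -0.0007 -1.    ]
[[ 15.       0.6444   0.1643   0.0253]
 [ 30.       0.6445   0.1558   0.0243]
 [ 45.       0.6445   0.1472   0.0246]
 [ 60.       0.6445   0.1383   0.0249]
 [ 75.       0.6446   0.1292   0.0239]
 [ 90.       0.6446   0.1198   0.0243]
 [105.       0.6446   0.1102   0.0246]
 [120.       0.6447   0.1003   0.0249]
 [135.       0.6447   0.0902   0.0239]
 [150.       0.6447   0.0797   0.0242]
 [165.       0.6448   0.069    0.0246]
 [180.       0.6448   0.0579   0.025 ]
 [195.       0.6448   0.0465   0.0238]
 [210.       0.6449   0.0347   0.0242]]
saddle seen 3713 234 330 205
strip px 2082 (np.float64(256.23037252171156), np.float64(155.3981633836985)) (np.float64(318.97415257504497), np.float64(155.43529084029666))
yaw turn [-0.0029  0.0007 -0.0011] shift/row 1.103773386170127
0 xyz [0.76 0.05 0.8 ] r [-0.001  0.    -0.   ]
1 xyz [0.76 0.05 0.8 ] r [-0.001  0.    -0.   ]
2 xyz [0.76 0.05 0.8 ] r [-0.001  0.    -0.   ]
3 xyz [0.76 0.05 0.8 ] r [-0.001  0.    -0.   ]
4 xyz [0.76 0.05 0.8 ] r [-0.001  0.    -0.   ]
```

The wrist view puts the lever's centre line at x = 0.6448, square, which matches the release pose. I'll approach to just above it.

send_rows(motion=[{"x": 0.76, "y": 0.04, "z": 0.8, "rx": 0, "ry": 0, "rz": 0, "jaw": 0.3}, {"x": 0.76, "y": 0.04, "z": 0.8, "rx": 0, "ry": 0, "rz": 0, "jaw": 0.3}, {"x": 0.76, "y": 0.04, "z": 0.8, "rx": 0, "ry": 0, "rz": 0, "jaw": 0.3}, {"x": 0.76, "y": 0.04, "z": 0.8, "rx": 0, "ry": 0, "rz": 0, "jaw": 0.3}, {"x": 0.76, "y": 0.04, "z": 0.7, "rx": 0, "ry": 0, "rz": 0, "jaw": 0.3}])

```text
clock: 24.15
tool_pos: [0.6458, 0.069, 0.1509]
eef_rot: [0.707, 0.707, -0.0, -0.0]
contact_force: [-0.5, 0.4, -1.9]
opening: 0.113
finger_force: 25.0
```

send_rows(motion=[{"x": 0, "y": 0, "z": 0, "rx": 0, "ry": 0, "rz": 0, "jaw": 0.3}, {"x": 0, "y": 0, "z": 0, "rx": 0, "ry": 0, "rz": 0, "jaw": 0.3}, {"x": 0, "y": 0, "z": 0, "rx": 0, "ry": 0, "rz": 0, "jaw": 0.3}, {"x": 0, "y": 0, "z": 0, "rx": 0, "ry": 0, "rz": 0, "jaw": 0.3}, {"x": 0, "y": 0, "z": 0, "rx": 0, "ry": 0, "rz": 0, "jaw": 0.3}])

```text
clock: 24.65
tool_pos: [0.6463, 0.0674, 0.1523]
eef_rot: [0.707, 0.707, 0.0, 0.0]
contact_force: [-0.8, -0.4, -1.8]
opening: 0.114
finger_force: 25.0
```

Run:
```python
from m import *
snapshot('side'); st=get_state(); print(st['clock'],st['tool_pos'],R.from_quat(st['eef_rot']).as_matrix()[:,2])
f=wrench(4); print(f); plan([.6449,.067,.132],0,1)
w=save('wrist','wr8.png'); Y=((22,150,80),(35,255,255)); h=mask(w,*Y,(180,150,400,330))
for v in range(180,320,12):
    xs=np.nonzero(h[v])[0]; b=np.nonzero(mask(w,*BLUE,(200,0,370,420))[v])[0]
    print(v,xs[[0,-1]] if len(xs) else None,b[[0,-1]] if len(b) else None)
s=save('side','side8.png'); ms=mask(s,*Y,(270,140,370,260)); ys,xs=np.nonzero(ms); print('side saddle',len(xs),xs.min(),xs.max(),ys.min(),ys.max())
```

```text
24.7 [0.6463 0.0675 0.1522] [ 0.0006 -0.     -1.    ]
[ 0.3069  0.103  -0.9943 -0.0855  0.0545 -0.0079]
yaw turn [ 0.0001 -0.0001 -0.0001] shift/row 2.0040873717262504
0 xyz [-0.08 -0.12  2.  ] r [ 0. -0. -0.]
180 None [262 301]
192 None [262 301]
204 [256 312] [263 301]
216 [251 316] None
228 [251 316] None
240 [252 316] None
252 [273 294] None
264 [273 294] None
276 [273 295] None
288 [273 295] None
300 [274 294] None
312 None None
side saddle 271 297 341 157 217
```

send_rows(motion=[{"x": -0.08, "y": -0.13, "z": 0.2, "rx": 0, "ry": 0, "rz": 0, "jaw": 0.3}, {"x": 0, "y": 0, "z": 0.4, "rx": 0, "ry": 0, "rz": 0, "jaw": 0.3}, {"x": 0, "y": 0, "z": 0.1, "rx": 0, "ry": 0, "rz": 0, "jaw": 0.3}, {"x": 0, "y": 0, "z": 0, "rx": 0, "ry": 0, "rz": 0, "jaw": 0.3}, {"x": 0, "y": 0, "z": 0, "rx": 0, "ry": 0, "rz": 0, "jaw": 0.3}])

```text
clock: 25.5
tool_pos: [0.6448, 0.0671, 0.1448]
eef_rot: [0.707, 0.707, 0.0, -0.0]
contact_force: [-0.4, 1.0, -1.6]
opening: 0.106
finger_force: 25.0
```

Run:
```python
from m import *
w=save('wrist','wr9.png'); st=get_state(); print(st['clock'],st['tool_pos'],R.from_quat(st['eef_rot']).as_matrix()[:,1:])
b=mask(w,*BLUE,(200,0,370,420)); h=mask(w,(22,150,80),(35,255,255),(180,150,400,330))
for v in (60,120,180,192): x=np.nonzero(b[v])[0]; print(v,x[0],x[-1],at(w,(x[0]+x[-1])/2,v,.101)[:2])
for v in (220,235,264,290): x=np.nonzero(h[v])[0]; print(v,x[0],x[-1],at(w,(x[0]+x[-1])/2,v,.121 if v<250 else .15)[:2])
```

```text
25.55 [0.6449 0.0671 0.1449] [[ 1.      0.0001]
 [ 0.0001  0.0001]
 [ 0.0001 -1.    ]]Traceback (most recent call last):
  File "<stdin>", line 4, in <module>
IndexError: index 0 is out of bounds for axis 0 with size 0
```

Run:
```python
from m import *
w=load('wr9.png')
b=mask(w,*BLUE,(200,0,370,420)); h=mask(w,(22,150,80),(35,255,255),(180,150,400,330))
for v in (80,100,120,150,180,195): 
    x=np.nonzero(b[v])[0]
    if len(x): print(v,x[0],x[-1],at(w,(x[0]+x[-1])/2,v,.101)[:2])
for v in (220,235,264,290):
    x=np.nonzero(h[v])[0]
    if len(x): print(v,x[0],x[-1],at(w,(x[0]+x[-1])/2,v,.123 if v<250 else .15)[:2])
```

```text
80 261 306 [0.6446 0.1604]
100 262 305 [0.6446 0.1503]
120 262 305 [0.6446 0.1398]
150 262 305 [0.6447 0.1233]
180 263 304 [0.6447 0.1058]
195 264 304 [0.645  0.0967]
220 251 316 [0.6447 0.0889]
235 251 316 [0.6447 0.0802]
264 273 295 [0.645 0.077]
290 273 295 [0.645  0.0632]
```

The saddle and lever are aligned within 0.3 mm. I'll lower the saddle.

send_rows(motion=[{"x": 0, "y": 0, "z": 0.2, "rx": 0, "ry": 0, "rz": 0, "jaw": 0.3}, {"x": 0, "y": 0, "z": 0.2, "rx": 0, "ry": 0, "rz": 0, "jaw": 0.3}, {"x": 0, "y": 0, "z": 0.2, "rx": 0, "ry": 0, "rz": 0, "jaw": 0.3}, {"x": 0, "y": 0, "z": 0, "rx": 0, "ry": 0, "rz": 0, "jaw": 0.3}, {"x": 0, "y": 0, "z": 0, "rx": 0, "ry": 0, "rz": 0, "jaw": 0.3}])

```text
clock: 26.05
tool_pos: [0.6448, 0.0671, 0.1388]
eef_rot: [0.707, 0.707, -0.0, -0.0]
contact_force: [-0.4, 0.3, -1.3]
opening: 0.109
finger_force: 25.0
```

send_rows(motion=[{"x": 0, "y": 0, "z": 0.2, "rx": 0, "ry": 0, "rz": 0, "jaw": 0.3}, {"x": 0, "y": 0, "z": 0.2, "rx": 0, "ry": 0, "rz": 0, "jaw": 0.3}, {"x": 0, "y": 0, "z": 0.2, "rx": 0, "ry": 0, "rz": 0, "jaw": 0.3}, {"x": 0, "y": 0, "z": 0.1, "rx": 0, "ry": 0, "rz": 0, "jaw": 0.3}, {"x": 0, "y": 0, "z": 0, "rx": 0, "ry": 0, "rz": 0, "jaw": 0.3}])

```text
clock: 26.55
tool_pos: [0.6446, 0.0671, 0.1317]
eef_rot: [0.707, 0.707, -0.0, -0.0]
contact_force: [-0.2, -0.2, -0.8]
opening: 0.109
finger_force: 25.0
```

Run:
```python
from m import *
print(wrench(6),get_state()['tool_pos'],get_state()['clock'])
w=save('wrist','wr10.png'); b=mask(w,*BLUE,(200,0,370,420))
for v in (80,100,150,180): x=np.nonzero(b[v])[0]; print(v,x[[0,-1]] if len(x) else 0)
```

```text
[ 0.0587 -0.2454 -0.8277 -0.0513  0.0686  0.0036] [0.6449 0.0671 0.132 ] 26.85
80 [259 307]
100 [260 307]
150 [261 306]
180 [262 305]
```

send_rows(motion=[{"x": 0, "y": 0, "z": 0.1, "rx": 0, "ry": 0, "rz": 0, "jaw": 0.3}, {"x": 0, "y": 0, "z": 0.1, "rx": 0, "ry": 0, "rz": 0, "jaw": 0.3}, {"x": 0, "y": 0, "z": 0.08, "rx": 0, "ry": 0, "rz": 0, "jaw": 0.3}, {"x": 0, "y": 0, "z": 0, "rx": 0, "ry": 0, "rz": 0, "jaw": 0.3}, {"x": 0, "y": 0, "z": 0, "rx": 0, "ry": 0, "rz": 0, "jaw": 0.3}])

```text
clock: 27.4
tool_pos: [0.6448, 0.0671, 0.1291]
eef_rot: [0.707, 0.707, -0.0, -0.0]
contact_force: [-0.4, -0.2, -1.1]
opening: 0.109
finger_force: 25.0
```

Run:
```python
from m import *
print(wrench(6),get_state()['tool_pos'],get_state()['clock'])
```

```text
[-0.0578 -0.0523 -1.2373 -0.0683  0.0514  0.0039] [0.6448 0.0671 0.1291] 27.7
```

send_rows(motion=[{"x": 0, "y": 0, "z": 0.03, "rx": 0, "ry": 0, "rz": 0, "jaw": 0.3}, {"x": 0, "y": 0, "z": 0, "rx": 0, "ry": 0, "rz": 0, "jaw": 0.3}, {"x": 0, "y": 0, "z": 0.03, "rx": 0, "ry": 0, "rz": 0, "jaw": 0.3}, {"x": 0, "y": 0, "z": 0, "rx": 0, "ry": 0, "rz": 0, "jaw": 0.3}, {"x": 0, "y": 0, "z": 0, "rx": 0, "ry": 0, "rz": 0, "jaw": 0.3}])

```text
clock: 28.2
tool_pos: [0.6448, 0.0671, 0.1285]
eef_rot: [0.707, 0.707, 0.0, -0.0]
contact_force: [-0.4, 0.5, -1.4]
opening: 0.11
finger_force: 25.0
```

Run:
```python
from m import *
print(wrench(5),get_state()['tool_pos'],get_state()['clock'])
```

```text
[ 0.2604  0.4005 -1.3485 -0.0543  0.0468 -0.0158] [0.6448 0.0671 0.1285] 28.45
```

Now within about 0.5 mm of seating. I'll take one more small step, then release slowly.

send_rows(motion=[{"x": 0, "y": 0, "z": 0.03, "rx": 0, "ry": 0, "rz": 0, "jaw": 0.3}, {"x": 0, "y": 0, "z": 0, "rx": 0, "ry": 0, "rz": 0, "jaw": 0.3}, {"x": 0, "y": 0, "z": 0, "rx": 0, "ry": 0, "rz": 0, "jaw": 0.3}, {"x": 0, "y": 0, "z": 0, "rx": 0, "ry": 0, "rz": 0, "jaw": 0.3}, {"x": 0, "y": 0, "z": 0, "rx": 0, "ry": 0, "rz": 0, "jaw": 0.3}], grip_force=3)

```text
clock: 28.95
tool_pos: [0.6449, 0.0671, 0.1284]
eef_rot: [0.707, 0.707, 0.0, 0.0]
contact_force: [0.1, 0.1, 0.7]
opening: 0.113
finger_force: 3.0
```

send_rows(motion=[{"x": 0, "y": 0, "z": 0, "rx": 0, "ry": 0, "rz": 0, "jaw": 1.1}, {"x": 0, "y": 0, "z": 0, "rx": 0, "ry": 0, "rz": 0, "jaw": 1.3}, {"x": 0, "y": 0, "z": 0, "rx": 0, "ry": 0, "rz": 0, "jaw": 1.6}, {"x": 0, "y": 0, "z": 0, "rx": 0, "ry": 0, "rz": 0, "jaw": 2}, {"x": 0, "y": 0, "z": 0, "rx": 0, "ry": 0, "rz": 0, "jaw": 2.4}])

```text
clock: 29.45
tool_pos: [0.6448, 0.0671, 0.1282]
eef_rot: [0.707, 0.707, 0.0, -0.0]
contact_force: [-1.2, -0.6, -0.1]
opening: 0.266
finger_force: 0.0
```

Run:
```python
from m import *
print(wrench(2),get_state()['tool_pos'],get_state()['opening'])
w=save('wrist','wr11.png'); h=mask(w,(22,150,80),(35,255,255),(180,150,400,330)); b=mask(w,*BLUE,(200,0,370,420)); p=load('wr10.png'); hp=mask(p,(22,150,80),(35,255,255),(180,150,400,330))
for v in (80,150,180): x=np.nonzero(b[v])[0]; print(v,x[[0,-1]] if len(x) else 0)
for v in (205,220,235,264,290):
    x=np.nonzero(h[v])[0]; y=np.nonzero(hp[v])[0]; print(v,x[[0,-1]] if len(x) else 0,y[[0,-1]] if len(y) else 0)
```

```text
[ 0.3351  0.1936 -0.0913 -0.0461  0.0796 -0.0197] [0.6448 0.0671 0.1282] 0.2639299343326522
80 [259 308]
150 [261 306]
180 [261 306]
205 [254 313] [254 314]
220 [251 316] [251 316]
235 [252 316] [251 316]
264 [261 307] [273 295]
290 [273 294] [273 295]
```

Released, and the lever is unchanged. I'll withdraw straight up, then check.

send_rows(motion=[{"x": 0, "y": 0, "z": -0.3, "rx": 0, "ry": 0, "rz": 0, "jaw": 3}, {"x": 0, "y": 0, "z": -1, "rx": 0, "ry": 0, "rz": 0, "jaw": 3}, {"x": 0, "y": 0, "z": -2, "rx": 0, "ry": 0, "rz": 0, "jaw": 3}, {"x": 0, "y": 0, "z": -3, "rx": 0, "ry": 0, "rz": 0, "jaw": 3}, {"x": 0, "y": 0, "z": -3, "rx": 0, "ry": 0, "rz": 0, "jaw": 3}])

```text
clock: 30.1
tool_pos: [0.6447, 0.067, 0.2228]
eef_rot: [0.707, 0.707, 0.0, -0.0]
contact_force: [0.3, 0.4, 0.3]
opening: 0.34
finger_force: 0.0
```

send_rows(motion=[{"x": 0, "y": -2, "z": -2, "rx": 0, "ry": 0, "rz": 0, "jaw": 3}, {"x": -1, "y": -4, "z": 0, "rx": 0, "ry": 0, "rz": 0, "jaw": 3}, {"x": -1, "y": -4, "z": 0, "rx": 0, "ry": 0, "rz": 0, "jaw": 3}, {"x": -1, "y": -4, "z": 0, "rx": 0, "ry": 0, "rz": 0, "jaw": 3}, {"x": -1, "y": -3, "z": 0, "rx": 0, "ry": 0, "rz": 0, "jaw": 3}])

```text
clock: 30.6
tool_pos: [0.4723, 0.0266, 0.2421]
eef_rot: [0.707, 0.707, -0.0, -0.0]
contact_force: [-0.5, -0.6, -0.6]
opening: 0.341
finger_force: 0.0
```

Run:
```python
from m import *
t=save('top','top12.png'); s=save('side','side12.png'); st=get_state(); print(st['clock'],st['tool_pos'])
for n,S,r in (('top',t,(240,165,420,215)),('side',s,(270,150,362,275))): print(n,rect(S,*BLUE,r)[1], (mask(S,*BLUE,r)>0).sum())
Y=((22,150,80),(35,255,255))
for n,S,r in (('top',t,(300,150,350,215)),('side',s,(270,150,362,250))):
    m=mask(S,*Y,r); ys,xs=np.nonzero(m); print(n,len(xs),xs.min(),xs.max(),ys.min(),ys.max())
for q in [(-.018,-.02,.106),(.018,-.02,.106),(.018,.02,.106),(-.018,.02,.106),(0,0,.145)]: print(np.round(proj(t,[.6448+q[0],.072+q[1],q[2]]),1),np.round(proj(s,[.6448+q[0],.072+q[1],q[2]]),1))
# far (boss) end corners, level prediction
for x in (-.0125,.0125): print('end',np.round(proj(s,[.6448+x,.0276+.137,.101]),1),np.round(proj(s,[.6448+x,.0276-.14,.101]),1))
```

```text
30.7 [0.4701 0.0252 0.242 ]
top [[289, 178], [289, 187], [317, 187], [317, 178]] 497
side [[317, 223], [317, 231], [343, 273], [358, 269], [328, 221]] 1130
top 232 319 335 174 189
side 321 297 332 169 228
[335.4 188.5] [313.8 220.4]
[335.2 174.1] [329.5 217.3]
[318.5 173.9] [322.7 207.1]
[318.6 188.3] [307.5 210. ]
[328.5 176. ] [319.1 198.8]
end [299.  193.9] [346.8 271.8]
end [309.1 192.1] [359. 269.]
```

The saddle and lever corners match the level, seated prediction within about 1 px, so I'm handing it in.

```bash
python3 -c "
from plant import *
print(finish_job())"
```

```text
the job is handed in; nothing more can be done
None
```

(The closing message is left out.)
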